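# Restock and re-lock the fuse case, contacts down

### The job

Draw the red-knobbed pin out of the fuse case and park it upright in the case's orange side notch while the hood is still shut, then slide the hood fully open and lay every green fuse carrier from the bench in a pocket of its own, brass contacts down and white rib up, sitting flat on the pocket floor. With all of them in, slide the hood fully shut again and drop the pin back home in its bore to lock it; do not disturb the bulbs, torch and other things lying about.

Things in the scene. Friction and masses are not known exactly. Their poses are not given: they have to be found in the camera images.
- carrier1: green ceramic fuse carrier, 80-150 g, may be absent. Green block 46 (x) x 34 (y) x 30 (z 3 to 33); on one 46x34 face two brass pads 12x28x3 at x = +-15, on the other such face a white rib 30x10x8. Origin: centre of the brass face (outer side of the pads); z from brass to rib. Starts lying on a 46x30 side: y vertical, z level, origin 17 above the bench. Same if turned half round about z
- carrier2: green ceramic fuse carrier, 80-150 g, may be absent. Green block 46 (x) x 34 (y) x 30 (z 3 to 33); on one 46x34 face two brass pads 12x28x3 at x = +-15, on the other such face a white rib 30x10x8. Origin: centre of the brass face (outer side of the pads); z from brass to rib. Starts lying on a 46x30 side: y vertical, z level, origin 17 above the bench. Same if turned half round about z
- carrier3: green ceramic fuse carrier, 80-150 g, may be absent. Green block 46 (x) x 34 (y) x 30 (z 3 to 33); on one 46x34 face two brass pads 12x28x3 at x = +-15, on the other such face a white rib 30x10x8. Origin: centre of the brass face (outer side of the pads); z from brass to rib. Starts lying on a 46x30 side: y vertical, z level, origin 17 above the bench. Same if turned half round about z
- carrier4: green ceramic fuse carrier, 80-150 g, may be absent. Green block 46 (x) x 34 (y) x 30 (z 3 to 33); on one 46x34 face two brass pads 12x28x3 at x = +-15, on the other such face a white rib 30x10x8. Origin: centre of the brass face (outer side of the pads); z from brass to rib. Starts lying on a 46x30 side: y vertical, z level, origin 17 above the bench. Same if turned half round about z
- pin: locking pin: flange 24 diameter x 4 thick, red round knob 18 diameter above it (knob top 30 above the origin), steel shank 8 diameter to 28 below. Origin: centre of the flange's underside; z up along the knob. Starts standing in the bore, shank down through the hood's lug into the case, flange on the lug; loose fit, lifts straight out (28 to clear)
- case: white fuse case fixed to the bench; origin on the bench under the middle pocket, x along the row of pockets away from the robot, z up. Base 104 wide, 8 thick, x -95 to 290. Pockets at x = -60, 0, 60; grey pocket walls stand 6 above their floors. Orange notch block: y 59 to 95, x -52 to -8, 38 high. Bore boss: y -57 to -87, x -45 to -15, 29 high
- pocket1 (a point): centre of the floor of the pocket nearest the robot, 8 above the bench. Pocket 52 long (case y) x 40 wide (case x), 6 deep, open above: a carrier fits with its 46 length along the case's y
- pocket2 (a point): centre of the floor of the middle pocket, the same
- pocket3 (a point): centre of the floor of the far pocket, the same
- bore (a point): the pin's starting place on the case's -y side: the point on top of the hood's lug where the flange rests, 38 above the bench; the lug (8 thick, 13 square hole, carried by the hood's side) lies over the boss, which has a 12 square bore 23 deep; the two line up when the hood is shut
- notch (a point): seat of the parking notch in the orange block on the case's +y side, at the block's top face 38 above the bench: a slot 13 wide (case x), open upwards and outwards (case +y), closed 7 inwards of this point and running out 19 beyond it. The pin parks with its shank hanging in the slot and its flange resting on the block
- hood (a joint): sliding hood over the pockets, m along the case's x: 0 shut, 0.185 fully open (away from the robot); about 2 N friction, stays where left. Clear top 62 above the bench (underside 58), sides 80 apart, shut from x = -92 to 92 of the case. The pin blocks it while in the bore
- hood_grip (a point): top centre of the blue grip bar on the hood's top, 90 above the bench; the bar is 12 thick (case x), 40 long (case y), 28 tall; moves with the hood
- bulb1: spare bayonet bulb lying in the low cardboard tray, glass 60 diameter, about 105 long; bystander; origin on its underside
- bulb2: second such bulb; bystander; origin on its underside
- torch: chrome torch, 170 long, 40 diameter, lying; bystander; origin on its underside
- screwdriver: black rubber-gripped screwdriver lying on the bench; bystander; origin on its underside
- jar: jar 70 diameter, 90 tall; bystander; origin on its underside
- tape: roll of black tape, 80 diameter, 18 high; bystander; origin on its underside
- padlock: brass padlock 45 x 35 x 16, lying; bystander; origin on its underside
Not all that is in view belongs to the job. What is shaped like the carrier2 but blue or grey is not meant.

How it is judged:
By the outcome, as a careful person would: the job done as asked, in the order asked, and still so for the second after the job is handed in, with the robot touching nothing.
Of carrier1, carrier2, carrier3, carrier4 only 2 to 3 are there at a start; the rules pass over those that are not, and their reading is None.
At some moment in a run one of carrier1, carrier2, carrier3, carrier4 may be knocked a few centimetres aside while the robot is not near it.
It also fails if it takes over 210 s, if anything falls off the work surface, if the arm or the gripper's body presses on something with over 40 N, if the wrist force passes 120 N, or if a joint passes its speed limit or range.

### The arm

A 6-joint arm with a two-finger parallel gripper is mounted at the origin on the work surface. World frame = base frame: x ahead of the robot, y to its left, z up, the work surface at z = 0. Lengths are in mm, angles in rad, forces in N, time in s.
With the tool pointing down it reaches from about 375 to 900 mm from the base axis. Payload 3.1 kg.
Tool frame: the origin (TCP) lies at the centre of the arm's flange, where the gripper is bolted on; the fingertips stand 173 mm ahead of it and the grasp point (between the pads) lies 155 mm ahead of it; z points along the fingers, y is the line along which they close (so a half turn about z gives the same grasp; the last joint's range is limited). The gripper opens to 85 mm and grips with 20 to 120 N. Pads are 22 mm wide; open, the fingers measure 114 mm over their backs; the gripper's body (76 mm by 85 mm) begins 54 mm behind the grasp point. The pads swing forward as they close: fully open they stand 13 mm farther back than shut.
Start: joints at [1.143, 0.527, 1.433, -0, 1.181, -0.178], TCP at [154.467, 605.589, 404.71] pointing down, gripper open.
Joint ranges: [-3.08, 3.08], [-0.75, 2.2], [0.22, 2.44], [-1.43, 4.57], [0, 2.65], [-2.85, 2.85]. Speed limits (rad/s): [2.79, 2.79, 3.14, 3.14, 3.14, 3.14].

### API

Orientations are given as a 3x3 rotation matrix whose columns are the frame's x, y, z axes.
In Python, from plant import get_state, eyes, job gives the robot as it stands.
- The arm moves only by the tool move_arm, never from a script. Its argument "moves" is a list of rows, each an object of numbers: "x", "y", "z": the shift along the tool's x, y, z in cm; "ax", "ay", "az": the turn, a rotation vector about the tool's x, y, z in rad. A call has 1 to 5 rows; each row shifts and turns the commanded pose from where the row before left it, along the tool's axes as they then stand; what a row does not reach is not made up. A row lasts 1/8 s, in which the tool goes at most 62.5 mm and 10.7 degrees, less where a joint would pass 70% of its speed; a pose out of reach is approached as far as the arm can. A call is refused whole if a number of a shift passes 6.25 or a number of a turn 0.188, either way. A call with a gripper value outside its range is refused whole. "grip" is the finger opening in cm, from 0 to 8.54, set as the call begins (left out, the last holds). The fingers move at their own pace and stop on an object; the grip force is fixed at half the most. Time passes only in rows, so rows that do not move let the fingers close. It gives the time, the measured TCP pose, the force, the opening and the grip force at its end, in the units of the state.
- get_state(): the state, without advancing time (a new reading comes with each control period).
- eyes.capture(name): name is "side" or "top"; returns the picture (384x512x3 uint8, blue, green, red); there is no depth.
- eyes.calibration(name): a dict with "vertical_fov" (degrees; the focal length in pixels is half the picture's height over the tangent of half this angle, whatever the lens; pixels are square), "cx", "cy" (the principal point, pixels), "R" (3x3) and "t" (3): a world point X has camera coordinates R X + t. Camera axes: x right, y down, z forward; pixel columns grow to the right and rows downward; lengths in mm; the calibration is good to about 2 mm. A picture is of the moment at which its call begins. calibration takes no time and is no camera call.
- job.job_done(): hands the job in; it is judged then, once.
The state is a dict: "time": time; "joint_pos": joint angles; "dq": joint speeds; "tau": joint torques, N m; "tcp_pos": TCP position; "tcp_rot": TCP orientation; "wrist_force": force on the tool from outside, world axes, zero at the start; "moment": the same for the moment, N m; "opening": finger opening in mm; "grasp_force": force on a finger pad.
Only numpy, scipy, OpenCV 4.12 (cv2) and the standard library are available. Lean on these libraries where they do the work, as an engineer would, in place of code of your own. Each camera call takes 0.05 s, during which the arm holds its last target. There are 200 camera calls.

## Working session

There is one attempt and no reset: what is moved stays moved. The work goes in short steps, Python scripts to look and compute and a tool call to move; the robot and the scene stay as the last step left them, time stands still between calls to the robot, and variables do not carry over. Pictures are saved under pics/ and viewed, at most 17 in all, crops included, and the job is handed in when it is done.

Besides the shell and the picture viewer there is one more tool, called as a command line: name --argument value ..., lists and objects as JSON in quotes. move_arm: Moves the arm, as the interface text tells. Its arguments: {"type":"object","properties":{"moves":{"type":"array"},"grip":{"type":"number"}},"required":["moves"]}

```bash
mkdir -p pics; ls; python3 - <<'E'
from plant import get_state, eyes, job
import cv2
s=get_state();print(s)
for n in("side","top"):
    print(n,eyes.calibration(n)); cv2.imwrite(f"pics/{n}0.png",eyes.capture(n))
E
```

```text
pics
{'time': 0.0, 'joint_pos': array([ 1.14252633e+00,  5.28444751e-01,  1.43389468e+00, -4.88000341e-05,
        1.18140466e+00, -1.78489927e-01]), 'dq': array([ 8.02965839e-04, -5.98731924e-05,  4.88438206e-04, -2.23187854e-04,
       -8.65126666e-04,  2.17239342e-03]), 'tau': array([-5.52702804e-04, -4.42354238e+01, -1.78024739e+01, -2.51744568e-04,
        8.22432776e-03, -2.32543350e-06]), 'tcp_pos': array([154.3189638 , 605.2915533 , 403.74880153]), 'tcp_rot': array([[-9.68971257e-01,  2.47171956e-01, -8.52419849e-04],
       [ 2.47173196e-01,  9.68969302e-01, -1.97588617e-03],
       [ 3.37585015e-04, -2.12527224e-03, -9.99997685e-01]]), 'wrist_force': array([-0.02451042,  0.48220727,  0.40882791]), 'moment': array([-0.01821225, -0.02833805, -0.00094841]), 'grasp_force': 0.0, 'opening': 85.77645973298542}
side {'vertical_fov': 50.12660824212237, 'cx': 254.8597700070742, 'cy': 194.85404298475012, 'R': array([[ 0.97055244, -0.24017065,  0.0186015 ],
       [-0.12555199, -0.57024427, -0.81182397],
       [ 0.20558369,  0.78558228, -0.58360588]]), 't': array([-487.41788412,  129.47244603, 1310.82466313])}
top {'vertical_fov': 45.48178678204902, 'cx': 254.0799052553283, 'cy': 193.3014869571083, 'R': array([[ 0.00528318, -0.99984453, -0.01682257],
       [-0.99567377, -0.00369902, -0.0928443 ],
       [ 0.09276764,  0.0172403 , -0.99553852]]), 't': array([  18.19392515,  505.1983529 , 1463.04215509])}
```

View pics/top0.png

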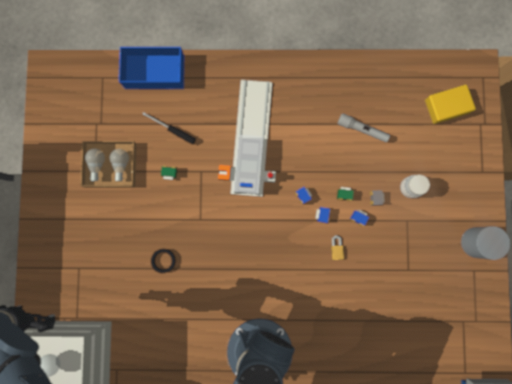

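View pics/side0.png

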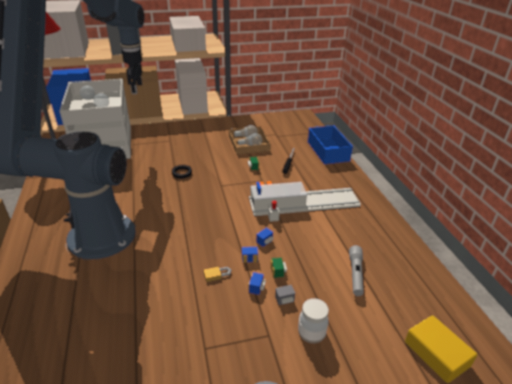

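```bash
cat > h.py <<'E'
import numpy as np, cv2
from plant import get_state, eyes, job
C={n:eyes.calibration(n) for n in("side","top")}
def f(n): return 192/np.tan(np.radians(C[n]["vertical_fov"]/2))
def ray(n,u,v):
    c=C[n]; R=np.array(c["R"]); d=R.T@np.array([(u-c["cx"])/f(n),(v-c["cy"])/f(n),1]); return -R.T@np.array(c["t"]),d
def onz(n,u,v,z):
    o,d=ray(n,u,v); return o+d*(z-o[2])/d[2]
def tri(a,b):
    (o1,d1),(o2,d2)=ray("top",*a),ray("side",*b)
    s=np.linalg.lstsq(np.c_[d1,-d2],o2-o1,rcond=None)[0]; p,q=o1+s[0]*d1,o2+s[1]*d2
    return (p+q)/2,np.linalg.norm(p-q)
def proj(n,X):
    c=C[n]; p=np.array(c["R"])@np.array(X)+c["t"]; return np.array([c["cx"],c["cy"]])+f(n)*p[:2]/p[2]
H={"red":((0,130,90),(6,255,255)),"orange":((7,150,120),(15,255,255)),"green":((50,90,40),(85,255,255)),"blue":((105,120,60),(130,255,255))}
def blobs(img,col,mn=8):
    m=cv2.inRange(cv2.cvtColor(img,cv2.COLOR_BGR2HSV),*H[col])
    n,l,s,c=cv2.connectedComponentsWithStats(m)
    return [(c[i].round(1).tolist(),s[i].tolist()) for i in range(1,n) if s[i][4]>=mn]
def crop(img,x,y,w,h,k,name): cv2.imwrite(name,cv2.resize(img[y:y+h,x:x+w],None,fx=k,fy=k,interpolation=cv2.INTER_CUBIC))
E
python3 - <<'E'
from h import *
for n in("top","side"):
    im=cv2.imread(f"pics/{n}0.png")
    for c in H: print(n,c,blobs(im,c))
t=cv2.imread("pics/top0.png"); s=cv2.imread("pics/side0.png")
crop(t,150,75,240,150,3,"pics/a.png")
a=cv2.resize(s[140:310,235:365],None,fx=4.6,fy=3.5,interpolation=2); 
crop(s,235,145,130,165,3.6,"pics/b.png")
E
```

```text
top red [([270.0, 174.6], [268, 173, 5, 5, 17])]
top orange [([223.8, 171.7], [217, 164, 14, 17, 157])]
top green [([168.5, 171.5], [161, 168, 15, 9, 107]), ([345.0, 194.1], [338, 190, 15, 9, 120])]
top blue [([151.3, 67.0], [120, 47, 64, 41, 2544]), ([246.1, 184.6], [241, 183, 11, 4, 31]), ([303.4, 194.9], [298, 188, 13, 15, 113]), ([323.7, 214.8], [318, 208, 11, 14, 111]), ([359.6, 217.4], [352, 212, 16, 12, 125])]
side red [([153.7, 4.3], [138, 0, 29, 9, 179]), ([186.2, 3.3], [171, 0, 31, 8, 209]), ([208.4, 2.8], [206, 0, 6, 7, 26]), ([219.9, 2.9], [217, 0, 6, 7, 34]), ([232.7, 2.6], [230, 0, 7, 6, 37]), ([254.3, 2.2], [241, 0, 29, 6, 126]), ([286.0, 1.8], [274, 0, 27, 5, 102]), ([317.4, 1.4], [306, 0, 26, 4, 67]), ([343.2, 0.9], [337, 0, 14, 3, 34]), ([393.7, 2.8], [390, 0, 9, 8, 22]), ([430.6, 2.3], [428, 0, 6, 5, 9]), ([436.8, 2.8], [435, 0, 4, 6, 12]), ([445.9, 4.3], [441, 1, 10, 9, 32]), ([495.3, 4.3], [495, 1, 2, 8, 10]), ([84.0, 6.7], [82, 3, 5, 8, 27]), ([364.5, 4.5], [363, 2, 4, 7, 12]), ([404.4, 3.9], [403, 2, 4, 4, 9]), ([486.6, 3.5], [485, 2, 5, 4, 11]), ([333.2, 10.6]
[... 9694 characters left out ...]
, 20]), ([485.9, 263.4], [484, 261, 5, 5, 11]), ([506.2, 264.9], [505, 263, 3, 5, 8]), ([489.3, 268.2], [486, 266, 8, 7, 14]), ([508.6, 272.1], [505, 269, 7, 8, 21]), ([502.3, 279.4], [501, 278, 4, 4, 9]), ([508.8, 287.5], [506, 283, 6, 11, 21])]
side orange [([266.1, 181.4], [260, 180, 13, 4, 41]), ([473.6, 363.2], [472, 359, 5, 9, 10])]
side green [([254.2, 162.9], [251, 157, 7, 13, 74]), ([277.9, 267.0], [273, 258, 11, 19, 165])]
side blue [([62.7, 85.7], [46, 69, 44, 55, 882]), ([330.0, 144.2], [309, 125, 44, 39, 1186]), ([258.1, 187.2], [257, 183, 3, 10, 21]), ([263.4, 236.0], [257, 229, 15, 17, 142]), ([249.3, 252.2], [242, 248, 15, 14, 122]), ([255.5, 283.0], [250, 273, 13, 21, 197])]
```

View pics/a.png

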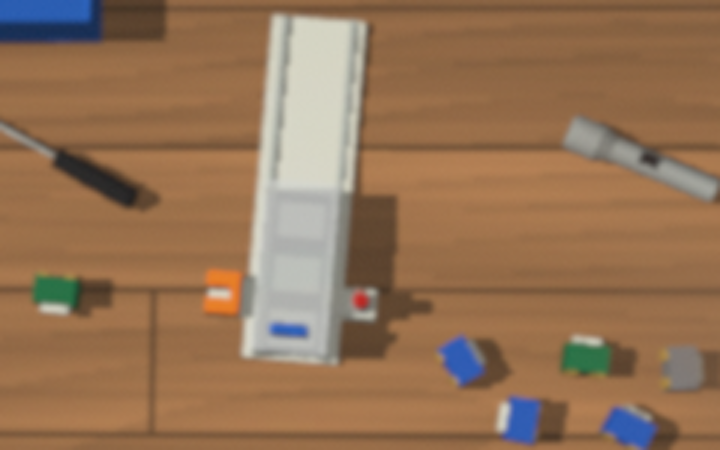

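View pics/b.png

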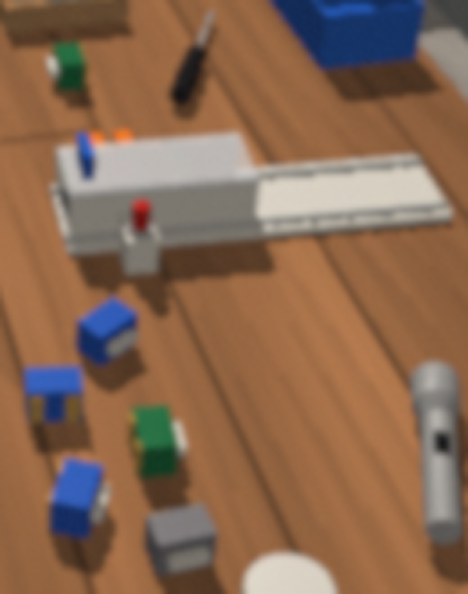

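```bash
cat >> h.py <<'E'
def rect(img,col,near):
    m=cv2.inRange(cv2.cvtColor(img,cv2.COLOR_BGR2HSV),*H[col]); 
    n,l,s,c=cv2.connectedComponentsWithStats(m); i=1+np.argmin(np.linalg.norm(c[1:]-near,axis=1))
    return cv2.minAreaRect(np.argwhere(l==i)[:,::-1].astype(np.float32))
E
python3 - <<'E'
from h import *
t=cv2.imread("pics/top0.png"); s=cv2.imread("pics/side0.png")
k,e=tri((270.2,174.7),(273.7,204)); print("knob",k.round(1),round(e,1), "top z60",onz("top",270.2,174.7,60).round(1))
print("orange z38",onz("top",223.8,171.7,38).round(1), "bar",onz("top",246.1,184.6,88).round(1))
# case edges from white mask
g=cv2.cvtColor(t,cv2.COLOR_BGR2HSV); m=cv2.inRange(g,(0,0,120),(180,60,255)); m[:,:225]=0;m[:,285:]=0;m[:70]=0;m[205:]=0
pts=[];L=[];R=[]
for v in list(range(85,133)):
    u=np.where(m[v])[0]; L.append(onz("top",u.min()-.5,v,8)[:2]); R.append(onz("top",u.max()+.5,v,8)[:2])
for P in(L,R):
    P=np.array(P); a=np.polyfit(P[:,0],P[:,1],1); print("edge y=",a, "yaw",np.arctan(a[0]), "y at x=600",np.polyval(a,600))
col=m[:, 246:262]; vv=[np.where(m[:,c])[0].min() for c in range(244,270,4)]; print("far",[onz("top",c,v-.5,8)[:2].round(0).tolist() for c,v in zip(range(244,270,4),vv)])
for c in((168.5,171.5),(345,194.1)):
    r=rect(t,"green",c); print(r); print(onz("top",*c,34).round(1))
for c,d in(((168.5,171.5),(254.2,162.9)),((345,194.1),(277.9,267))): print(tri(c,d))
E
```

```text
knob [560.  -30.7  57.2] 3.4 top z60 [561.2 -31.1  60. ]
orange z38 [573.5 118.5  38. ] bar [526.2  44.3  88. ]
edge y= [-7.99144378e-02  1.40536731e+02] yaw -0.07974496704442312 y at x=600 92.58806788070021
edge y= [-0.07777325 30.29048125] yaw -0.07761701067561301 y at x=600 -16.373470257449036
far [[890.0, 57.0], [890.0, 43.0], [890.0, 30.0], [887.0, 16.0], [887.0, 3.0], [887.0, -11.0], [883.0, -24.0]]
((168.0, 172.0), (8.0, 14.0), 90.0)
[574.2 298.6  34. ]
((345.0, 194.0), (8.0, 14.0), 90.0)
[ 502.7 -271.8   34. ]
(array([575.29948849, 302.33976872,  17.11531151]), np.float64(2.6274723315641326))
(array([ 503.4327016 , -274.60418885,   17.35622957]), np.float64(1.5447617027562168))
```

move_arm --moves '[{"az": 0.175},{"az": 0.175},{"az": 0.175},{"az": 0.175},{"az": 0.175}]' --grip 5

```text
invalid input at $.moves[0]: expected keys x, y, z, ax, ay, az
```

move_arm --moves '[{"az": 0.175},{"az": 0.175},{"az": 0.175},{"x": -4,"y": 3},{"x": -4,"y": 3}]'

```text
invalid input at $.moves[0]: expected keys x, y, z, ax, ay, az
```

move_arm --moves '[{"x": -4,"y": 3},{"x": -4,"y": 3},{"x": -4,"y": 3},{"x": -4,"y": 3},{"x": -4,"y": 3}]'

```text
invalid input at $.moves[0]: expected keys x, y, z, ax, ay, az
```

move_arm --moves '[{"x": -4,"y": 3},{"x": -4,"y": 3},{"x": -4,"y": 3},{"x": -4,"y": 3},{"x": -4,"y": 3}]'

```text
invalid input at $.moves[0]: expected keys x, y, z, ax, ay, az
```

move_arm --moves '[{"x": -4,"y": 3},{"x": -4,"y": 3},{"x": -4,"y": 3},{},{}]'

```text
invalid input at $.moves[0]: expected keys x, y, z, ax, ay, az
```

All six keys are required.

move_arm --moves '[{"x": 0,"y": 0,"z": 0,"ax": 0,"ay": 0,"az": 0.175},{"x": 0,"y": 0,"z": 0,"ax": 0,"ay": 0,"az": 0.175},{"x": 0,"y": 0,"z": 0,"ax": 0,"ay": 0,"az": 0.175},{"x": 0,"y": 0,"z": 0,"ax": 0,"ay": 0,"az": 0.175},{"x": 0,"y": 0,"z": 0,"ax": 0,"ay": 0,"az": 0.175}]' --grip 5

```text
time: 0.72
tcp_pos: [154.4, 605.4, 404.1]
tcp_rot: [[-0.426, 0.905, -0.001], [0.905, 0.426, -0.001], [-0.001, -0.001, -1.0]]
wrist_force: [-0.0, 0.3, 0.9]
opening: 50.0
grasp_force: 0.0
```

move_arm --moves '[{"x": 0,"y": 0,"z": 0,"ax": 0,"ay": 0,"az": 0.175},{"x": 0,"y": 0,"z": 0,"ax": 0,"ay": 0,"az": 0.175},{"x": 0,"y": 0,"z": 0,"ax": 0,"ay": 0,"az": 0.175},{"x": -4,"y": 3,"z": 0,"ax": 0,"ay": 0,"az": 0},{"x": -4,"y": 3,"z": 0,"ax": 0,"ay": 0,"az": 0}]'

```text
time: 1.35
tcp_pos: [208.1, 520.3, 404.1]
tcp_rot: [[0.077, 0.997, -0.0], [0.997, -0.077, -0.001], [-0.001, -0.0, -1.0]]
wrist_force: [1.7, -1.0, -0.2]
opening: 50.2
grasp_force: 0.0
```

move_arm --moves '[{"x": -4,"y": 3,"z": 0,"ax": 0,"ay": 0,"az": 0},{"x": -4,"y": 3,"z": 0,"ax": 0,"ay": 0,"az": 0},{"x": -4,"y": 3,"z": 0,"ax": 0,"ay": 0,"az": 0},{"x": -4,"y": 3,"z": 0,"ax": 0,"ay": 0,"az": 0},{"x": -4,"y": 3,"z": 0,"ax": 0,"ay": 0,"az": 0}]'

```text
time: 1.98
tcp_pos: [342.3, 308.4, 404.6]
tcp_rot: [[0.079, 0.997, -0.0], [0.997, -0.079, -0.0], [-0.0, -0.0, -1.0]]
wrist_force: [1.4, 0.3, -0.0]
opening: 49.9
grasp_force: 0.0
```

move_arm --moves '[{"x": -4,"y": 3,"z": 0,"ax": 0,"ay": 0,"az": 0},{"x": -4,"y": 3,"z": 0,"ax": 0,"ay": 0,"az": 0},{"x": -4,"y": 3,"z": 0,"ax": 0,"ay": 0,"az": 0},{"x": -4,"y": 3,"z": 0,"ax": 0,"ay": 0,"az": 0},{"x": -4,"y": 3,"z": 0,"ax": 0,"ay": 0,"az": 0}]'

```text
time: 2.6
tcp_pos: [476.0, 97.1, 404.5]
tcp_rot: [[0.079, 0.997, -0.0], [0.997, -0.079, 0.0], [0.0, -0.0, -1.0]]
wrist_force: [0.5, 0.2, 0.7]
opening: 49.9
grasp_force: 0.0
```

move_arm --moves '[{"x": -4,"y": 3,"z": 0,"ax": 0,"ay": 0,"az": 0},{"x": -4,"y": 3,"z": 0,"ax": 0,"ay": 0,"az": 0},{"x": -4,"y": 3,"z": 0,"ax": 0,"ay": 0,"az": 0},{"x": 0,"y": 0,"z": 0,"ax": 0,"ay": 0,"az": 0},{"x": 0,"y": 0,"z": 0,"ax": 0,"ay": 0,"az": 0}]'

```text
time: 3.22
tcp_pos: [555.1, -27.9, 404.1]
tcp_rot: [[0.08, 0.997, -0.002], [0.997, -0.08, 0.001], [0.001, -0.002, -1.0]]
wrist_force: [-0.9, -0.9, 0.2]
opening: 49.8
grasp_force: 0.0
```

move_arm --moves '[{"x": -0.25,"y": 0.6,"z": 5,"ax": 0,"ay": 0,"az": 0},{"x": 0,"y": 0,"z": 5,"ax": 0,"ay": 0,"az": 0},{"x": 0,"y": 0,"z": 5,"ax": 0,"ay": 0,"az": 0},{"x": 0,"y": 0,"z": 3,"ax": 0,"ay": 0,"az": 0},{"x": 0,"y": 0,"z": 0.6,"ax": 0,"ay": 0,"az": 0}]'

```text
time: 3.85
tcp_pos: [560.0, -29.4, 216.9]
tcp_rot: [[0.077, 0.997, -0.005], [0.997, -0.077, 0.002], [0.001, -0.005, -1.0]]
wrist_force: [1.1, -0.6, 0.4]
opening: 50.2
grasp_force: 0.0
```

```bash
python3 - <<'E'
from h import *
s=get_state(); print(s["joint_pos"].round(4),s["tcp_pos"].round(1))
t=eyes.capture("top"); d=eyes.capture("side"); cv2.imwrite("pics/top1.png",t); cv2.imwrite("pics/side1.png",d)
print(blobs(t,"green"),blobs(d,"green"))
crop(d,235,120,100,120,5,"pics/c.png")
E
```

```text
[-2.5180e-01  7.2330e-01  1.7287e+00  2.0000e-04  6.9520e-01 -1.7470e-01] [560.  -29.4 216.9]
[([164.7, 170.7], [161, 168, 9, 7, 49]), ([345.0, 194.1], [338, 190, 15, 9, 121])] [([254.2, 162.9], [251, 157, 7, 13, 73]), ([278.0, 266.9], [273, 258, 11, 19, 167])]
```

View pics/c.png

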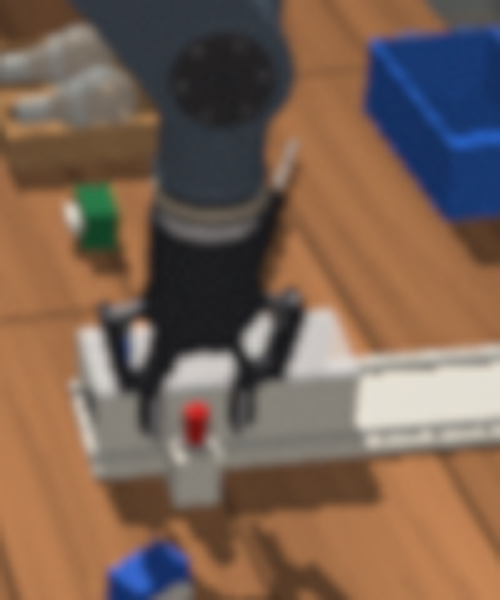

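```bash
python3 - <<'E'
from h import *
for X in((560,-29.4,44),(560,-29.4,62),(535,-27.5,44),(585,-31.5,44),(560.7,-31,38),(560.7,-31,59)): print(X,((proj("side",X)-[235,120])*5).round(0))
E
```

```text
(560, -29.4, 44) [195. 434.]
(560, -29.4, 62) [196. 413.]
(535, -27.5, 44) [158. 437.]
(585, -31.5, 44) [231. 431.]
(560.7, -31, 38) [196. 443.]
(560.7, -31, 59) [197. 418.]
```

move_arm --moves '[{"x": -0.1,"y": 0,"z": 0,"ax": 0,"ay": 0,"az": 0},{"x": 0,"y": 0,"z": 0,"ax": 0,"ay": 0,"az": 0},{"x": 0,"y": 0,"z": 0,"ax": 0,"ay": 0,"az": 0},{"x": 0,"y": 0,"z": 0,"ax": 0,"ay": 0,"az": 0}]' --grip 0.5

```text
time: 4.45
tcp_pos: [561.8, -32.1, 220.4]
tcp_rot: [[0.079, 0.997, 0.003], [0.997, -0.079, -0.001], [-0.0, 0.003, -1.0]]
wrist_force: [-1.2, 0.9, 6.1]
opening: 15.8
grasp_force: 58.4
```

move_arm --moves '[{"x": 0,"y": 0,"z": 0,"ax": 0,"ay": 0,"az": 0},{"x": 0,"y": 0,"z": 0,"ax": 0,"ay": 0,"az": 0},{"x": 0,"y": 0,"z": 0,"ax": 0,"ay": 0,"az": 0},{"x": 0,"y": 0,"z": 0,"ax": 0,"ay": 0,"az": 0}]'

```text
time: 4.95
tcp_pos: [561.8, -32.1, 220.4]
tcp_rot: [[0.079, 0.997, 0.002], [0.997, -0.079, -0.0], [-0.0, 0.003, -1.0]]
wrist_force: [-2.8, 0.2, 7.0]
opening: 15.9
grasp_force: 58.4
```

move_arm --moves '[{"x": 0,"y": 0,"z": -1,"ax": 0,"ay": 0,"az": 0},{"x": 0,"y": 0,"z": -1.5,"ax": 0,"ay": 0,"az": 0},{"x": 0,"y": 0,"z": -2.5,"ax": 0,"ay": 0,"az": 0},{"x": 0,"y": 0,"z": -3,"ax": 0,"ay": 0,"az": 0},{"x": 0,"y": 0,"z": -2,"ax": 0,"ay": 0,"az": 0}]'

```text
time: 5.58
tcp_pos: [561.6, -32.1, 321.1]
tcp_rot: [[0.079, 0.997, 0.003], [0.997, -0.079, -0.001], [-0.0, 0.003, -1.0]]
wrist_force: [0.0, -0.1, -1.3]
opening: 15.8
grasp_force: 58.5
```

move_arm --moves '[{"x": 3,"y": 0,"z": 0,"ax": 0,"ay": 0,"az": 0},{"x": 3,"y": 0,"z": 0,"ax": 0,"ay": 0,"az": 0},{"x": 4,"y": 0,"z": 0,"ax": 0,"ay": 0,"az": 0},{"x": 3,"y": 0,"z": 0,"ax": 0,"ay": 0,"az": 0},{"x": 1.8,"y": 0,"z": 0,"ax": 0,"ay": 0,"az": 0}]'

```text
time: 6.2
tcp_pos: [573.0, 116.9, 319.6]
tcp_rot: [[0.078, 0.997, 0.001], [0.997, -0.078, -0.0], [0.0, 0.001, -1.0]]
wrist_force: [0.4, -1.0, -0.7]
opening: 15.9
grasp_force: 58.5
```

move_arm --moves '[{"x": 0,"y": 0,"z": 0,"ax": 0,"ay": 0,"az": 0},{"x": 0,"y": 0,"z": 0,"ax": 0,"ay": 0,"az": 0},{"x": 0,"y": 0,"z": 2,"ax": 0,"ay": 0,"az": 0},{"x": 0,"y": 0,"z": 2,"ax": 0,"ay": 0,"az": 0},{"x": 0,"y": 0,"z": 0,"ax": 0,"ay": 0,"az": 0}]'

```text
time: 6.82
tcp_pos: [572.6, 114.2, 277.4]
tcp_rot: [[0.081, 0.997, -0.004], [0.997, -0.081, -0.0], [-0.001, -0.004, -1.0]]
wrist_force: [-0.8, 0.3, -0.6]
opening: 16.1
grasp_force: 58.6
```

```bash
python3 - <<'E'
from h import *
s=get_state(); print(s["joint_pos"].round(4),s["tcp_pos"].round(2),s["tcp_rot"].round(4))
t=eyes.capture("top"); d=eyes.capture("side"); cv2.imwrite("pics/top2.png",t); cv2.imwrite("pics/side2.png",d)
crop(d,235,130,100,100,5,"pics/d.png")
for X in((573.9,115.5,38),(s["tcp_pos"][0],s["tcp_pos"][1],s["tcp_pos"][2]-182),(s["tcp_pos"][0],s["tcp_pos"][1],s["tcp_pos"][2]-210)): print(X,((proj("side",X)-[235,130])*5).round(0))
E
```

```text
[ 5.700e-03  6.449e-01  1.643e+00 -3.000e-04  8.576e-01  8.670e-02] [572.56 114.24 277.38] [[ 8.060e-02  9.967e-01 -4.000e-03]
 [ 9.967e-01 -8.060e-02 -3.000e-04]
 [-6.000e-04 -3.900e-03 -1.000e+00]]
(573.9, 115.5, 38) [158. 270.]
(np.float64(572.5606668255286), np.float64(114.24174846527741), np.float64(95.37866878760457)) [159. 205.]
(np.float64(572.5606668255286), np.float64(114.24174846527741), np.float64(67.37866878760457)) [158. 238.]
```

View pics/d.png

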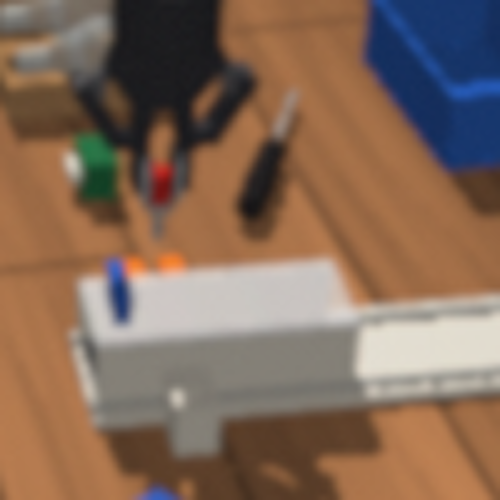

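move_arm --moves '[{"x": 0.2,"y": 0.05,"z": 2,"ax": 0,"ay": 0,"az": 0},{"x": 0,"y": 0,"z": 1.5,"ax": 0,"ay": 0,"az": 0},{"x": 0,"y": 0,"z": 1,"ax": 0,"ay": 0,"az": 0},{"x": 0,"y": 0,"z": 0,"ax": 0,"ay": 0,"az": 0},{"x": 0,"y": 0,"z": 0,"ax": 0,"ay": 0,"az": 0}]'

```text
time: 7.55
tcp_pos: [574.0, 117.5, 234.0]
tcp_rot: [[0.079, 0.997, 0.001], [0.997, -0.079, -0.0], [0.0, 0.001, -1.0]]
wrist_force: [-0.3, 0.1, -0.5]
opening: 15.9
grasp_force: 58.6
```

move_arm --moves '[{"x": 0,"y": 0,"z": 0.4,"ax": 0,"ay": 0,"az": 0},{"x": 0,"y": 0,"z": 0.4,"ax": 0,"ay": 0,"az": 0},{"x": 0,"y": 0,"z": 0.3,"ax": 0,"ay": 0,"az": 0},{"x": 0,"y": 0,"z": 0,"ax": 0,"ay": 0,"az": 0},{"x": 0,"y": 0,"z": 0,"ax": 0,"ay": 0,"az": 0}]'

```text
time: 8.18
tcp_pos: [573.8, 117.5, 222.7]
tcp_rot: [[0.079, 0.997, -0.0], [0.997, -0.079, 0.0], [0.0, -0.0, -1.0]]
wrist_force: [0.5, 1.1, -1.6]
opening: 15.6
grasp_force: 58.6
```

move_arm --moves '[{"x": 0,"y": 0,"z": 0.15,"ax": 0,"ay": 0,"az": 0},{"x": 0,"y": 0,"z": 0.1,"ax": 0,"ay": 0,"az": 0},{"x": 0,"y": 0,"z": 0,"ax": 0,"ay": 0,"az": 0},{"x": 0,"y": 0,"z": 0,"ax": 0,"ay": 0,"az": 0}]'

```text
time: 8.68
tcp_pos: [573.8, 117.5, 220.5]
tcp_rot: [[0.079, 0.997, 0.0], [0.997, -0.079, -0.0], [-0.0, 0.0, -1.0]]
wrist_force: [-0.8, -0.2, 3.0]
opening: 15.6
grasp_force: 58.9
```

move_arm --moves '[{"x": 0,"y": 0,"z": 0,"ax": 0,"ay": 0,"az": 0},{"x": 0,"y": 0,"z": 0,"ax": 0,"ay": 0,"az": 0},{"x": 0,"y": 0,"z": 0,"ax": 0,"ay": 0,"az": 0},{"x": 0,"y": 0,"z": 0,"ax": 0,"ay": 0,"az": 0}]' --grip 4.5

```text
time: 9.18
tcp_pos: [573.7, 117.4, 220.1]
tcp_rot: [[0.079, 0.997, -0.0], [0.997, -0.079, 0.0], [-0.0, -0.0, -1.0]]
wrist_force: [0.8, 0.2, -0.2]
opening: 44.8
grasp_force: 0.0
```

move_arm --moves '[{"x": 0,"y": 0,"z": -2,"ax": 0,"ay": 0,"az": 0},{"x": 0,"y": 0,"z": -4,"ax": 0,"ay": 0,"az": 0},{"x": 0,"y": 0,"z": -4,"ax": 0,"ay": 0,"az": 0},{"x": -2,"y": -3,"z": 0,"ax": 0,"ay": 0,"az": 0},{"x": 0,"y": 0,"z": 0,"ax": 0,"ay": 0,"az": 0}]'

```text
time: 9.8
tcp_pos: [540.1, 99.4, 320.6]
tcp_rot: [[0.08, 0.997, -0.003], [0.997, -0.08, -0.0], [-0.0, -0.003, -1.0]]
wrist_force: [0.3, -0.5, -0.7]
opening: 45.2
grasp_force: 0.0
```

```bash
python3 - <<'E'
from h import *
s=get_state(); print(s["joint_pos"].round(4),s["tcp_pos"].round(2))
t=eyes.capture("top"); d=eyes.capture("side"); cv2.imwrite("pics/top3.png",t); cv2.imwrite("pics/side3.png",d)
print([b for b in blobs(d,"red") if 170<b[0][1] and 240<b[0][0]<290 ], proj("side",(574,117.5,59)))
E
```

```text
[-2.1400e-02  5.4270e-01  1.7031e+00 -2.0000e-04  8.9860e-01  5.8500e-02] [540.09  99.45 320.55]
[([265.8, 179.0], [264, 176, 5, 7, 28])] [266.61200237 178.9763144 ]
```

move_arm --moves '[{"x": -3,"y": -0.5,"z": 0,"ax": 0,"ay": 0,"az": 0},{"x": -2.7,"y": -0.35,"z": 0,"ax": 0,"ay": 0,"az": 0},{"x": 0,"y": 0,"z": 3.5,"ax": 0,"ay": 0,"az": 0},{"x": 0,"y": 0,"z": 4.2,"ax": 0,"ay": 0,"az": 0},{"x": 0,"y": 0,"z": 0,"ax": 0,"ay": 0,"az": 0}]'

```text
time: 10.52
tcp_pos: [528.8, 43.9, 240.4]
tcp_rot: [[0.079, 0.997, -0.007], [0.997, -0.079, 0.001], [0.0, -0.007, -1.0]]
wrist_force: [-0.4, -0.4, 1.1]
opening: 44.8
grasp_force: 0.0
```

move_arm --moves '[{"x": 0,"y": 0,"z": 0,"ax": 0,"ay": 0,"az": 0},{"x": 0,"y": 0,"z": 0,"ax": 0,"ay": 0,"az": 0},{"x": 0,"y": 0,"z": 0,"ax": 0,"ay": 0,"az": 0},{"x": 0,"y": 0,"z": 0,"ax": 0,"ay": 0,"az": 0}]' --grip 0.8

```text
time: 11.02
tcp_pos: [529.5, 43.9, 244.7]
tcp_rot: [[0.079, 0.997, 0.002], [0.997, -0.079, -0.0], [0.0, 0.002, -1.0]]
wrist_force: [-0.8, 1.6, 6.6]
opening: 10.5
grasp_force: 60.9
```

```bash
python3 - <<'E'
from h import *
s=get_state(); print(s["joint_pos"].round(4),s["tcp_pos"].round(2),s["opening"],s["wrist_force"])
E
```

```text
[-1.278e-01  6.510e-01  1.796e+00  3.000e-04  6.925e-01 -4.910e-02] [529.52  43.89 244.66] 10.455345325583291 [-0.84485674  1.58470903  6.60197866]
```

move_arm --moves '[{"x": 0,"y": 0,"z": -0.15,"ax": 0,"ay": 0,"az": 0},{"x": 0,"y": 2,"z": 0,"ax": 0,"ay": 0,"az": 0},{"x": 0,"y": 3,"z": 0,"ax": 0,"ay": 0,"az": 0},{"x": 0,"y": 3,"z": 0,"ax": 0,"ay": 0,"az": 0},{"x": 0,"y": 3,"z": 0,"ax": 0,"ay": 0,"az": 0}]'

```text
time: 11.65
tcp_pos: [638.9, 35.2, 244.7]
tcp_rot: [[0.079, 0.997, -0.003], [0.997, -0.079, 0.0], [0.0, -0.003, -1.0]]
wrist_force: [-2.7, -0.0, -0.2]
opening: 10.9
grasp_force: 60.3
```

move_arm --moves '[{"x": 0,"y": 3,"z": 0,"ax": 0,"ay": 0,"az": 0},{"x": 0,"y": 2.5,"z": 0,"ax": 0,"ay": 0,"az": 0},{"x": 0,"y": 1.5,"z": 0,"ax": 0,"ay": 0,"az": 0},{"x": 0,"y": 0.3,"z": 0,"ax": 0,"ay": 0,"az": 0},{"x": 0,"y": 0,"z": 0,"ax": 0,"ay": 0,"az": 0}]'

```text
time: 12.28
tcp_pos: [710.9, 29.4, 244.8]
tcp_rot: [[0.079, 0.997, -0.002], [0.997, -0.079, 0.0], [-0.0, -0.002, -1.0]]
wrist_force: [-3.3, -0.1, 2.5]
opening: 10.2
grasp_force: 60.8
```

move_arm --moves '[{"x": 0,"y": 0.2,"z": 0,"ax": 0,"ay": 0,"az": 0},{"x": 0,"y": 0,"z": 0,"ax": 0,"ay": 0,"az": 0}]'

```text
time: 12.52
tcp_pos: [711.7, 29.4, 244.8]
tcp_rot: [[0.079, 0.997, -0.006], [0.997, -0.079, 0.0], [-0.0, -0.006, -1.0]]
wrist_force: [-7.8, 0.9, 4.9]
opening: 10.6
grasp_force: 61.2
```

move_arm --moves '[{"x": 0,"y": 0.2,"z": 0,"ax": 0,"ay": 0,"az": 0},{"x": 0,"y": 0.1,"z": 0,"ax": 0,"ay": 0,"az": 0},{"x": 0,"y": 0,"z": 0,"ax": 0,"ay": 0,"az": 0}]'

```text
time: 12.9
tcp_pos: [712.8, 29.4, 244.7]
tcp_rot: [[0.078, 0.997, -0.013], [0.997, -0.078, 0.001], [-0.0, -0.013, -1.0]]
wrist_force: [-13.8, 0.0, 10.1]
opening: 10.6
grasp_force: 61.9
```

move_arm --moves '[{"x": 0,"y": -0.2,"z": 0,"ax": 0,"ay": 0,"az": 0},{"x": 0,"y": 0,"z": 0,"ax": 0,"ay": 0,"az": 0},{"x": 0,"y": 0,"z": 0,"ax": 0,"ay": 0,"az": 0},{"x": 0,"y": 0,"z": -3,"ax": 0,"ay": 0,"az": 0},{"x": 0,"y": 0,"z": -5,"ax": 0,"ay": 0,"az": 0}]' --grip 4

```text
time: 13.52
tcp_pos: [714.4, 29.0, 323.0]
tcp_rot: [[0.079, 0.997, -0.004], [0.997, -0.079, 0.001], [0.0, -0.004, -1.0]]
wrist_force: [-0.5, -0.2, 0.6]
opening: 40.0
grasp_force: 0.0
```

move_arm --moves '[{"x": -5,"y": -5,"z": -4,"ax": 0,"ay": 0,"az": 0},{"x": -5,"y": -5,"z": 0,"ax": 0,"ay": 0,"az": 0},{"x": -5,"y": -5,"z": 0,"ax": 0,"ay": 0,"az": 0},{"x": -5,"y": -5,"z": 0,"ax": 0,"ay": 0,"az": 0},{"x": 0,"y": 0,"z": 0,"ax": 0,"ay": 0,"az": 0}]'

```text
time: 14.15
tcp_pos: [528.2, -130.2, 355.6]
tcp_rot: [[0.084, 0.996, -0.002], [0.996, -0.084, 0.0], [-0.0, -0.002, -1.0]]
wrist_force: [1.0, -0.8, -0.6]
opening: 40.1
grasp_force: 0.0
```

```bash
python3 - <<'E'
from h import *
s=get_state(); print(s["joint_pos"].round(4),s["tcp_pos"].round(2))
t=eyes.capture("top"); d=eyes.capture("side"); cv2.imwrite("pics/top4.png",t); cv2.imwrite("pics/side4.png",d)
print(blobs(t,"green"),blobs(d,"green"))
a=cv2.resize(t[75:220,150:380],None,fx=3,fy=3,interpolation=2)
b=np.hstack([cv2.resize(t[160:190,150:190],None,fx=8,fy=8,interpolation=2),cv2.resize(t[180:210,325:365],None,fx=8,fy=8,interpolation=2)])
b=cv2.copyMakeBorder(b,0,0,0,690-640,0); cv2.imwrite("pics/e.png",np.vstack([a[:340],b]))
E
```

```text
[-4.4710e-01  4.8490e-01  1.6865e+00 -7.0000e-04  9.7180e-01 -3.6240e-01] [ 528.18 -130.22  355.61]
[([168.5, 171.4], [161, 168, 16, 9, 107]), ([344.8, 194.2], [338, 190, 15, 9, 117])] [([253.2, 161.6], [251, 157, 6, 13, 41]), ([277.9, 266.9], [273, 258, 11, 19, 162])]
```

View pics/e.png

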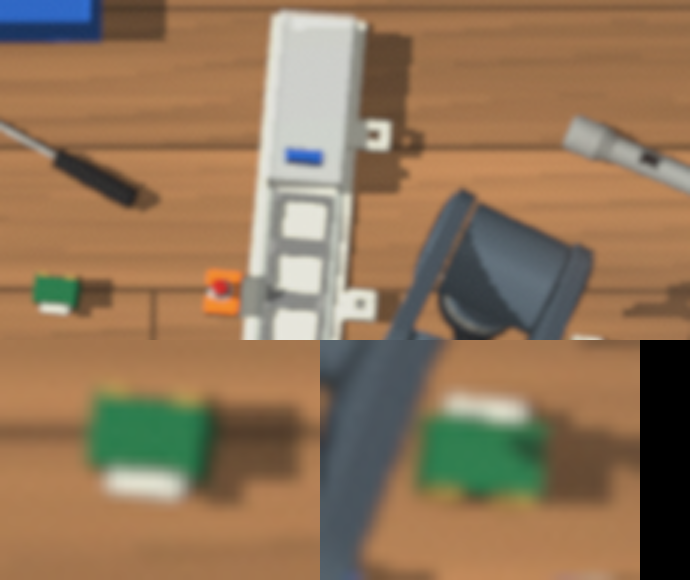

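```bash
cat >> h.py <<'E'
def cross(p,th):   # first rising, last falling subpixel crossings
    i=np.where(p>th)[0]; a,b=i[0],i[-1]
    return a-(p[a]-th)/(p[a]-p[a-1]), b+(p[b]-th)/(p[b]-p[b+1])
def carrier(img,c,far):  # far = 'l' or 'r' end edge away from camera; returns top lines
    f_=img.astype(float); w=f_[:,:,1]-f_[:,:,2]; u0,v0=map(int,c)
    pk=np.percentile(w[v0-3:v0+4,u0-5:u0+6],70); bg=np.median(w[v0-14:v0-9,u0-8:u0+8]); th=(pk+bg)/2
    T=[onz("top",u,cross(w[v0-9:v0+10,u],th)[0]+v0-9,34)[:2] for u in range(u0-4,u0+5)]
    E=[onz("top",cross(w[v,u0-13:u0+14],th)[0 if far=='l' else 1]+u0-13,v,34)[:2] for v in range(v0-2,v0+2)]
    N=[onz("top",cross(w[v,u0-13:u0+14],th)[1 if far=='l' else 0]+u0-13,v,0)[:2] for v in range(v0-2,v0+2)]
    T,E,N=map(np.array,(T,E,N)); a=np.polyfit(T[:,1],T[:,0],1)
    return "x(y)=%.3f*y; x at mid %.1f"%(a[0],np.polyval(a,T[:,1].mean())), "ymid %.1f"%T[:,1].mean(), "far y %.1f at x %.0f"%(E[:,1].mean(),E[:,0].mean()),"near y %.1f"%N[:,1].mean()
E
python3 - <<'E'
from h import *
t=cv2.imread("pics/top0.png");t4=cv2.imread("pics/top4.png")
for im in (t,t4):
    print("A",carrier(im,(168.5,171.5),'l'))
    print("B",carrier(im,(345,194),'r'))
E
```

```text
A ('x(y)=0.099*y; x at mid 588.8', 'ymid 300.6', 'far y 323.9 at x 577', 'near y 280.3')
B ('x(y)=0.132*y; x at mid 519.1', 'ymid -272.0', 'far y -297.3 at x 505', 'near y -252.3')
A ('x(y)=0.097*y; x at mid 588.8', 'ymid 300.6', 'far y 323.9 at x 577', 'near y 280.3')
B ('x(y)=0.128*y; x at mid 519.1', 'ymid -272.0', 'far y -295.4 at x 505', 'near y -252.3')
```

```bash
cat > kin.py <<'E'
import numpy as np
from scipy.optimize import least_squares
from scipy.spatial.transform import Rotation as Ro
D=[((1.1425,.5284,1.4339,0,1.1814,-.1785),(154.3,605.3,403.7)),((-.2518,.7233,1.7287,0,.6952,-.1747),(560,-29.4,216.9)),((.0057,.6449,1.643,0,.8576,.0867),(572.56,114.24,277.38)),((-.0214,.5427,1.7031,0,.8986,.0585),(540.09,99.45,320.55)),((-.1278,.651,1.796,0,.6925,-.0491),(529.52,43.89,244.66)),((-.4471,.4849,1.6865,0,.9718,-.3624),(528.18,-130.22,355.61))]
def fk(q,p):
    L1,L2,z0,off,d6=p
    y=lambda a:Ro.from_euler('y',a); z=lambda a:Ro.from_euler('z',a)
    R1=z(q[0]); P=R1.apply([0,off,z0]); R=R1*y(q[1]); P=P+R.apply([0,0,L1]); R=R*y(q[2]); P=P+R.apply([0,0,L2])
    R=R*z(q[3])*y(q[4]); P=P+R.apply([0,0,d6]); R=R*z(q[5])
    return P,R
d6=100
r=least_squares(lambda p:np.concatenate([fk(q,(*p,d6))[0]-x for q,x in D]),[400,400,250,110])
PAR=(*r.x,d6)
LO=np.array([-3.08,-.75,.22,-1.43,0,-2.85]);HI=np.array([3.08,2.2,2.44,4.57,2.65,2.85])
def ik(pos,Rm,seeds):
    best=None
    for s in seeds:
        g=least_squares(lambda q:np.r_[(fk(q,PAR)[0]-pos)/100,(Ro.from_matrix(Rm).inv()*fk(q,PAR)[1]).as_rotvec()*3],np.clip(s,LO+.01,HI-.01),bounds=(LO,HI))
        if best is None or g.cost<best.cost-1e-9: best=g
    return best
E
python3 - <<'E'
from kin import *
print(PAR,np.abs(r.fun).max()); print(fk(D[1][0],PAR)[1].as_matrix().round(3))
E
```

```text
(np.float64(446.86362784526557), np.float64(400.5362917118075), np.float64(286.13067164597487), np.float64(111.00009239954547), 100) 17.66376551264125
[[-0.997  0.077 -0.005]
 [ 0.077  0.997  0.001]
 [ 0.006  0.001 -1.   ]]
```

```bash
python3 - <<'E'
s=open('kin.py').read()
s=s.replace("L1,L2,z0,off,d6=p","L1,L2,z0,off,a1,a3,d6=p").replace("P=R1.apply([0,off,z0])","P=R1.apply([a1,off,z0])").replace("P=P+R.apply([0,0,L2])","P=P+R.apply([a3,0,L2])").replace("R=R*z(q[5])","R=R*z(q[5]+np.pi/2)").replace("[400,400,250,110])","[400,400,250,110,0,0])")
open('kin.py','w').write(s)
E
python3 - <<'E'
from kin import *
print(np.round(PAR,1),np.abs(r.fun).max()); print(fk(D[1][0],PAR)[1].as_matrix().round(3))
E
```

```text
[5.875e+02 3.916e+02 2.511e+02 1.110e+02 3.000e-01 1.140e+02 1.000e+02] 0.0835892516927288
[[ 0.077  0.997 -0.005]
 [ 0.997 -0.077  0.001]
 [ 0.001 -0.006 -1.   ]]
```

```bash
cat >> kin.py <<'E'
def pose(h,ysign,lean,gp,L=155):   # h horizontal pointing dir; lean from vertical; gp grasp point
    h=np.array([*h,0.]);h/=np.linalg.norm(h); z=np.sin(lean)*h+np.array([0,0,-np.cos(lean)])
    y=ysign*np.cross([0,0,1],h); R=np.c_[np.cross(y,z),y,z]; return np.array(gp)-L*z,R
SE=[(q1,.7,1.6,q4,q5,q6) for q1 in(-.6,0,.4) for q4 in(0,1.5,3.14) for q5 in(.4,1.5) for q6 in(-1.57,0,1.57)]
E
python3 - <<'E'
from kin import *
ex=np.array([.9969,-.0788]);ey=np.array([.0788,.9969]);O=np.array([596.9,38])
jobs={"A":((1,-.08),[573.9-10,302,27]),"B":((-1,.12),[503.8+10,-274.6,27])}
for k in(60,0,-60): jobs["P%d+"%k]=(ex,[*(O+k*ex-10*ex),36]); jobs["P%d-"%k]=(-ex,[*(O+k*ex+10*ex),36])
for n,(h,g) in jobs.items():
  for ys in(1,-1):
    p,R=pose(h,ys,np.pi/4,g); b=ik(p,R,SE); print(n,ys,"%.4f"%b.cost,b.x.round(2),p.round(0))
E
```

```text
A 1 0.0000 [0.46 0.9  1.9  3.97 0.52 1.21] [455. 311. 137.]
A -1 0.0000 [ 0.46  0.9   1.9   3.97  0.52 -1.93] [455. 311. 137.]
B 1 0.0000 [-0.55  1.05  1.19 -0.3   1.63  1.24] [ 623. -288.  137.]
B -1 0.0000 [-0.55  1.05  1.19 -0.3   1.63 -1.9 ] [ 623. -288.  137.]
P60+ 1 0.0000 [-0.14  0.88  1.97  3.06  0.5   1.6 ] [537.  43. 146.]
P60+ -1 0.0000 [-0.14  0.88  1.97  3.06  0.5  -1.54] [537.  43. 146.]
P60- 1 0.0000 [-0.11  1.15  0.87 -0.02  1.9   1.54] [776.  24. 146.]
P60- -1 0.0000 [-0.11  1.15  0.87 -0.02  1.9  -1.6 ] [776.  24. 146.]
P0+ 1 0.0000 [-0.14  0.89  2.12  3.07  0.66  1.58] [478.  47. 146.]
P0+ -1 0.0000 [-0.14  0.89  2.12  3.07  0.66 -1.56] [478.  47. 146.]
P0- 1 0.0000 [-0.11  1.08  1.09 -0.02  1.76  1.54] [716.  29. 146.]
P0- -1 0.0000 [-0.11  1.08  1.09 -0.02  1.76 -1.6 ] [716.  29. 146.]
P-60+ 1 0.0000 [-0.16  0.94  2.27  3.07  0.85  1.56] [418.  52. 146.]
P-60+ -1 0.0000 [-0.16  0.94  2.27  3.07  0.85 -1.58] [418.  52. 146.]
P-60- 1 0.0000 [-0.12  1.02  1.27 -0.03  1.64  1.54] [656.  33. 146.]
P-60- -1 0.0000 [-0.12  1.02  1.27 -0.03  1.64 -1.6 ] [656.  33. 146.]
```

move_arm --moves '[{"x": 0,"y": 0,"z": 0,"ax": 0,"ay": 0,"az": 0.179},{"x": 0,"y": 0,"z": 0,"ax": 0,"ay": 0,"az": 0.179},{"x": 0,"y": 0,"z": 0,"ax": 0,"ay": 0,"az": 0.179},{"x": 0,"y": 0,"z": 0,"ax": 0,"ay": 0,"az": 0.179},{"x": 0,"y": 0,"z": 0,"ax": 0,"ay": 0,"az": 0.179}]' --grip 6.5

```text
time: 14.88
tcp_pos: [532.5, -126.8, 355.5]
tcp_rot: [[0.829, 0.559, 0.002], [0.559, -0.829, -0.001], [0.001, 0.002, -1.0]]
wrist_force: [-0.7, -0.8, -0.4]
opening: 65.1
grasp_force: 0.0
```

move_arm --moves '[{"x": 0,"y": 0,"z": 0,"ax": 0,"ay": 0,"az": 0.179},{"x": 0,"y": 0,"z": 0,"ax": 0,"ay": 0,"az": 0.179},{"x": 0,"y": 0,"z": 0,"ax": 0,"ay": 0,"az": 0.179},{"x": 0,"y": 0,"z": 0,"ax": 0,"ay": 0,"az": 0.179},{"x": 0,"y": 0,"z": 0,"ax": 0,"ay": 0,"az": 0}]'

```text
time: 15.5
tcp_pos: [532.2, -127.0, 355.5]
tcp_rot: [[0.993, -0.115, 0.002], [-0.115, -0.993, -0.0], [0.002, 0.0, -1.0]]
wrist_force: [0.1, 0.1, -0.7]
opening: 65.4
grasp_force: 0.0
```

move_arm --moves '[{"x": 0,"y": 0,"z": 0,"ax": 0,"ay": -0.157,"az": 0},{"x": 0,"y": 0,"z": 0,"ax": 0,"ay": -0.157,"az": 0},{"x": 0,"y": 0,"z": 0,"ax": 0,"ay": -0.157,"az": 0},{"x": 0,"y": 0,"z": 0,"ax": 0,"ay": -0.157,"az": 0},{"x": 0,"y": 0,"z": 0,"ax": 0,"ay": -0.157,"az": 0}]'

```text
time: 16.12
tcp_pos: [531.8, -127.3, 355.5]
tcp_rot: [[0.701, -0.115, -0.704], [-0.08, -0.993, 0.083], [-0.709, -0.002, -0.705]]
wrist_force: [-0.8, -0.4, -0.4]
opening: 65.1
grasp_force: 0.0
```

```bash
cat >> h.py <<'E'
from scipy.spatial.transform import Rotation as Ro
def plan(p,R,s=None):
    s=s or get_state(); c=s["tcp_rot"]; u,_,v=np.linalg.svd(c); c=u@v
    print("turn(tool)",Ro.from_matrix(c.T@R).as_rotvec().round(3),"shift cm now-axes",(c.T@(p-s["tcp_pos"])/10).round(2),"then-axes",(R.T@(p-s["tcp_pos"])/10).round(2))
E
python3 - <<'E'
from h import *
from kin import *
s=get_state(); q=s["joint_pos"]; print(q.round(3),s["tcp_pos"].round(1))
for d in(0,60,100,140):
    P=(*PAR[:2],PAR[2]-100+d,*PAR[3:6],d); print(d,fk(q,P)[0].round(1))
p,R=pose((-1,.12),1,np.pi/4,[503.8+9.5,-274.6-1,27]); plan(p-R[:,2]*80,R,s)
E
```

```text
[-0.395  0.64   1.486 -0.2    1.78   1.328] [ 531.8 -127.3  355.5]
0 [ 618.5 -137.5  319.1]
60 [ 576.3 -132.5  336.8]
100 [ 548.1 -129.2  348.6]
140 [ 520.  -125.9  360.4]
turn(tool) [0.002 0.003 0.004] shift cm now-axes [23.11 15.04 -0.27] then-axes [23.18 14.94 -0.22]
```

move_arm --moves '[{"x": 4.6,"y": 3,"z": 0,"ax": 0,"ay": 0,"az": 0},{"x": 4.6,"y": 3,"z": 0,"ax": 0,"ay": 0,"az": 0},{"x": 4.6,"y": 3,"z": 0,"ax": 0,"ay": 0,"az": 0},{"x": 4.6,"y": 3,"z": 0,"ax": 0,"ay": 0,"az": 0},{"x": 4.7,"y": 3,"z": -0.2,"ax": 0,"ay": 0,"az": 0}]'

```text
time: 16.75
tcp_pos: [678.3, -296.7, 192.0]
tcp_rot: [[0.704, -0.115, -0.701], [-0.08, -0.993, 0.083], [-0.706, -0.002, -0.708]]
wrist_force: [0.7, -0.5, 0.1]
opening: 65.3
grasp_force: 0.0
```

move_arm --moves '[{"x": 0,"y": 0,"z": 0,"ax": 0,"ay": 0,"az": 0},{"x": 0,"y": 0,"z": 0,"ax": 0,"ay": 0,"az": 0},{"x": 0,"y": 0,"z": 2,"ax": 0,"ay": 0,"az": 0},{"x": 0,"y": 0,"z": 2,"ax": 0,"ay": 0,"az": 0},{"x": 0,"y": 0,"z": 0,"ax": 0,"ay": 0,"az": 0}]'

```text
time: 17.38
tcp_pos: [647.8, -291.7, 166.7]
tcp_rot: [[0.702, -0.117, -0.703], [-0.082, -0.993, 0.084], [-0.708, -0.001, -0.707]]
wrist_force: [0.5, 0.0, -0.4]
opening: 64.8
grasp_force: 0.0
```

```bash
sed -i 's/^d6=100/d6=123/' kin.py; python3 - <<'E'
from h import *
from kin import *
s=get_state(); print(s["joint_pos"].round(3),s["tcp_pos"].round(1))
p,R=pose((-1,.12),1,np.pi/4,[503.8+9.5,-274.6-1,27]); plan(p,R,s)
t=eyes.capture("top"); d=eyes.capture("side"); cv2.imwrite("pics/top5.png",t); cv2.imwrite("pics/side5.png",d)
print(blobs(t,"green"),blobs(d,"green"))
cv2.imwrite("pics/f.png",np.hstack([cv2.resize(d[215:305,225:325],None,fx=4,fy=5,interpolation=2),cv2.resize(t[150:240,300:400],None,fx=4,fy=5,interpolation=2)]))
E
```

```text
[-0.53   1.066  1.063 -0.292  1.747  1.217] [ 647.8 -291.7  166.7]
turn(tool) [0.    0.001 0.002] shift cm now-axes [0.3  0.   3.96] then-axes [0.3  0.   3.96]
[([168.7, 171.5], [161, 168, 16, 9, 109])] [([254.2, 162.9], [251, 157, 7, 13, 73]), ([277.9, 266.9], [273, 258, 11, 19, 163])]
```

View pics/f.png

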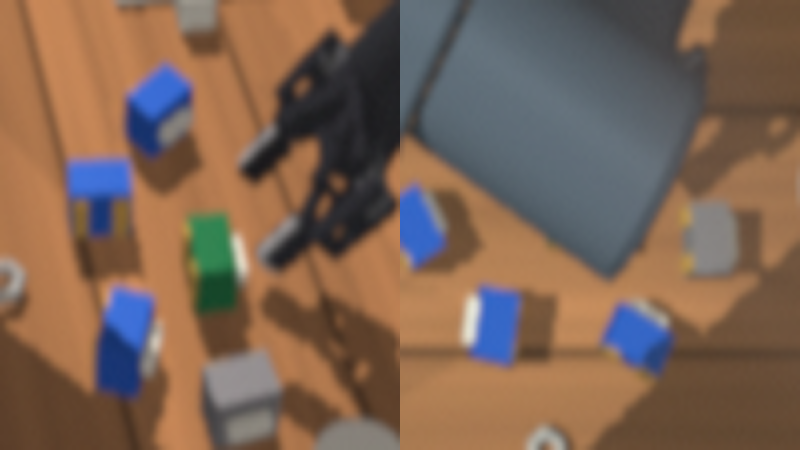

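move_arm --moves '[{"x": 0.2,"y": 0,"z": 1.5,"ax": 0,"ay": 0,"az": 0},{"x": 0,"y": 0,"z": 1.5,"ax": 0,"ay": 0,"az": 0},{"x": 0,"y": 0,"z": 0.9,"ax": 0,"ay": 0,"az": 0},{"x": 0,"y": 0,"z": 0,"ax": 0,"ay": 0,"az": 0},{"x": 0,"y": 0,"z": 0,"ax": 0,"ay": 0,"az": 0}]'

```text
time: 18.1
tcp_pos: [622.7, -290.2, 136.4]
tcp_rot: [[0.703, -0.119, -0.701], [-0.084, -0.993, 0.084], [-0.707, 0.0, -0.708]]
wrist_force: [0.2, 0.3, 0.9]
opening: 65.2
grasp_force: 0.0
```

move_arm --moves '[{"x": 0,"y": 0,"z": 0,"ax": 0,"ay": 0,"az": 0},{"x": 0,"y": 0,"z": 0,"ax": 0,"ay": 0,"az": 0},{"x": 0,"y": 0,"z": 0,"ax": 0,"ay": 0,"az": 0},{"x": 0,"y": 0,"z": 0,"ax": 0,"ay": 0,"az": 0}]' --grip 3.5

```text
time: 18.6
tcp_pos: [622.9, -290.2, 137.0]
tcp_rot: [[0.703, -0.119, -0.701], [-0.085, -0.993, 0.083], [-0.706, 0.001, -0.708]]
wrist_force: [1.7, 0.1, 3.6]
opening: 44.7
grasp_force: 61.6
```

move_arm --moves '[{"x": -1,"y": 0,"z": -1,"ax": 0,"ay": 0,"az": 0},{"x": -2.5,"y": 0,"z": -2.5,"ax": 0,"ay": 0,"az": 0},{"x": -3,"y": 0,"z": -3,"ax": 0,"ay": 0,"az": 0},{"x": -2.5,"y": 0,"z": -2.5,"ax": 0,"ay": 0,"az": 0},{"x": 0,"y": 0,"z": 0,"ax": 0,"ay": 0,"az": 0}]'

```text
time: 19.23
tcp_pos: [623.0, -290.4, 267.4]
tcp_rot: [[0.706, -0.119, -0.698], [-0.087, -0.993, 0.082], [-0.703, 0.003, -0.711]]
wrist_force: [0.5, -0.0, -1.1]
opening: 44.8
grasp_force: 61.2
```

move_arm --moves '[{"x": 0,"y": 0,"z": 0,"ax": 0,"ay": 0,"az": -0.1848},{"x": 0,"y": 0,"z": 0,"ax": 0,"ay": 0,"az": -0.1848},{"x": 0,"y": 0,"z": 0,"ax": 0,"ay": 0,"az": -0.1848},{"x": 0,"y": 0,"z": 0,"ax": 0,"ay": 0,"az": -0.1848},{"x": 0,"y": 0,"z": 0,"ax": 0,"ay": 0,"az": -0.1848}]'

```text
time: 19.85
tcp_pos: [621.8, -289.7, 261.6]
tcp_rot: [[0.514, 0.491, -0.703], [0.747, -0.66, 0.086], [-0.422, -0.569, -0.706]]
wrist_force: [-0.8, 0.3, -0.9]
opening: 44.6
grasp_force: 61.2
```

move_arm --moves '[{"x": 0,"y": 0,"z": 0,"ax": 0,"ay": 0,"az": -0.1848},{"x": 0,"y": 0,"z": 0,"ax": 0,"ay": 0,"az": -0.1848},{"x": 0,"y": 0,"z": 0,"ax": 0,"ay": 0,"az": -0.1848},{"x": 0,"y": 0,"z": 0,"ax": 0,"ay": 0,"az": -0.1848},{"x": 0,"y": 0,"z": 0,"ax": 0,"ay": 0,"az": -0.1848}]'

```text
time: 20.48
tcp_pos: [621.8, -289.7, 261.6]
tcp_rot: [[-0.082, 0.706, -0.703], [0.976, 0.198, 0.085], [0.2, -0.68, -0.706]]
wrist_force: [0.2, 0.5, -0.0]
opening: 44.8
grasp_force: 61.2
```

move_arm --moves '[{"x": 0,"y": 0,"z": 0,"ax": 0,"ay": 0,"az": -0.1848},{"x": 0,"y": 0,"z": 0,"ax": 0,"ay": 0,"az": -0.1848},{"x": 0,"y": 0,"z": 0,"ax": 0,"ay": 0,"az": -0.1848},{"x": 0,"y": 0,"z": 0,"ax": 0,"ay": 0,"az": -0.1848},{"x": 0,"y": 0,"z": 0,"ax": 0,"ay": 0,"az": -0.1848}]'

```text
time: 21.1
tcp_pos: [621.8, -289.7, 261.6]
tcp_rot: [[-0.613, 0.36, -0.703], [0.43, 0.899, 0.086], [0.663, -0.25, -0.706]]
wrist_force: [-0.1, -0.3, -0.9]
opening: 44.9
grasp_force: 61.2
```

move_arm --moves '[{"x": 0,"y": 0,"z": 0,"ax": 0,"ay": 0,"az": -0.1848},{"x": 0,"y": 0,"z": 0,"ax": 0,"ay": 0,"az": -0.1848},{"x": 0,"y": 0,"z": 0,"ax": 0,"ay": 0,"az": 0}]'

```text
time: 21.48
tcp_pos: [621.9, -289.7, 261.9]
tcp_rot: [[-0.701, 0.121, -0.703], [0.085, 0.993, 0.085], [0.708, -0.0, -0.706]]
wrist_force: [-0.6, 0.1, -0.5]
opening: 44.6
grasp_force: 61.2
```

```bash
python3 - <<'E'
from h import *
from kin import *
s=get_state(); print(s["joint_pos"].round(3),s["tcp_pos"].round(1),s["opening"])
p,R=pose((-1,.12),-1,np.pi/4,[570,-225,58],169.8); plan(p,R,s)
d=eyes.capture("side"); cv2.imwrite("pics/side6.png",d)
g=blobs(d,"green");print(g)
E
```

```text
[-0.545  0.918  1.134 -0.306  1.819 -1.957] [ 621.9 -289.7  261.9] 44.63524294432783
turn(tool) [ 0.001 -0.002 -0.001] shift cm now-axes [-10.23   5.82   1.62] then-axes [-10.23   5.81   1.63]
[([254.2, 162.9], [251, 157, 7, 13, 74]), ([284.4, 228.7], [284, 225, 2, 8, 10]), ([276.3, 235.5], [274, 227, 7, 18, 74])]
```

move_arm --moves '[{"x": -3.4,"y": 2,"z": 0.5,"ax": 0,"ay": 0,"az": 0},{"x": -3.4,"y": 2,"z": 0.5,"ax": 0,"ay": 0,"az": 0},{"x": -3.4,"y": 1.8,"z": 0.6,"ax": 0,"ay": 0,"az": 0},{"x": 0,"y": 0,"z": 0,"ax": 0,"ay": 0,"az": 0},{"x": -1,"y": 0,"z": 1,"ax": 0,"ay": 0,"az": 0}]'

```text
time: 22.15
tcp_pos: [689.9, -240.3, 167.0]
tcp_rot: [[-0.703, 0.12, -0.701], [0.087, 0.993, 0.083], [0.706, -0.002, -0.709]]
wrist_force: [0.1, 0.3, -0.1]
opening: 44.8
grasp_force: 61.2
```

move_arm --moves '[{"x": -1,"y": 0,"z": 1,"ax": 0,"ay": 0,"az": 0},{"x": -0.4,"y": 0,"z": 0.4,"ax": 0,"ay": 0,"az": 0},{"x": 0,"y": 0,"z": 0,"ax": 0,"ay": 0,"az": 0},{"x": 0,"y": 0,"z": 0,"ax": 0,"ay": 0,"az": 0}]'

```text
time: 22.65
tcp_pos: [689.8, -239.9, 146.9]
tcp_rot: [[-0.703, 0.119, -0.701], [0.085, 0.993, 0.084], [0.706, -0.0, -0.708]]
wrist_force: [-0.6, -0.1, -0.7]
opening: 44.3
grasp_force: 61.2
```

```bash
python3 - <<'E'
from h import *
from kin import *
s=get_state(); print(s["joint_pos"].round(3),s["tcp_pos"].round(1),s["opening"],s["wrist_force"])
p,R=pose((-1,.12),-1,np.pi/4,[570,-225,18],169.8); plan(p,R,s)
d=eyes.capture("side"); cv2.imwrite("pics/side7.png",d); crop(d,235,205,90,70,7,"pics/g.png")
E
```

```text
[-0.448  1.118  0.986 -0.236  1.788 -1.859] [ 689.8 -239.9  146.9] 44.34519673798557 [-0.610845   -0.0873526  -0.70941433]
turn(tool) [-0.     0.001 -0.   ] shift cm now-axes [-0.57  0.06  0.67] then-axes [-0.57  0.06  0.67]
```

View pics/g.png

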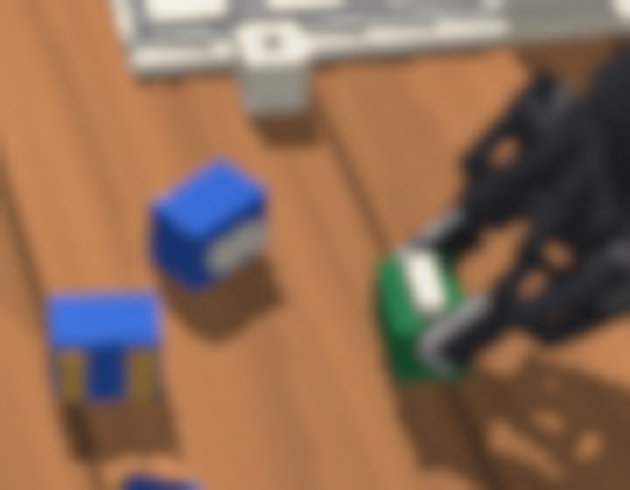

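move_arm --moves '[{"x": -0.3,"y": 0,"z": 0.3,"ax": 0,"ay": 0,"az": 0},{"x": -0.2,"y": 0,"z": 0.2,"ax": 0,"ay": 0,"az": 0},{"x": 0,"y": 0,"z": 0,"ax": 0,"ay": 0,"az": 0}]'

```text
time: 23.08
tcp_pos: [690.0, -239.6, 140.3]
tcp_rot: [[-0.702, 0.119, -0.702], [0.084, 0.993, 0.084], [0.707, -0.001, -0.707]]
wrist_force: [0.4, -0.1, 5.6]
opening: 44.8
grasp_force: 61.6
```

move_arm --moves '[{"x": -0.1,"y": 0,"z": 0.1,"ax": 0,"ay": 0,"az": 0},{"x": 0,"y": 0,"z": 0,"ax": 0,"ay": 0,"az": 0}]'

```text
time: 23.32
tcp_pos: [690.2, -239.6, 140.2]
tcp_rot: [[-0.701, 0.119, -0.703], [0.085, 0.993, 0.084], [0.708, -0.001, -0.706]]
wrist_force: [0.6, 0.3, 8.6]
opening: 44.9
grasp_force: 62.2
```

move_arm --moves '[{"x": -0.1,"y": 0,"z": 0.1,"ax": 0,"ay": 0,"az": 0},{"x": 0,"y": 0,"z": 0,"ax": 0,"ay": 0,"az": 0}]'

```text
time: 23.58
tcp_pos: [690.3, -239.6, 140.1]
tcp_rot: [[-0.701, 0.119, -0.703], [0.085, 0.993, 0.084], [0.708, -0.001, -0.706]]
wrist_force: [1.2, 0.0, 12.7]
opening: 44.6
grasp_force: 62.6
```

move_arm --moves '[{"x": 0,"y": 0,"z": 0,"ax": 0,"ay": 0,"az": 0},{"x": 0,"y": 0,"z": 0,"ax": 0,"ay": 0,"az": 0},{"x": 0,"y": 0,"z": 0,"ax": 0,"ay": 0,"az": 0},{"x": 0,"y": 0,"z": -3,"ax": 0,"ay": 0,"az": 0},{"x": 0,"y": 0,"z": -5,"ax": 0,"ay": 0,"az": 0}]' --grip 6.5

```text
time: 24.2
tcp_pos: [745.2, -246.4, 190.9]
tcp_rot: [[-0.698, 0.12, -0.706], [0.083, 0.993, 0.086], [0.711, 0.002, -0.703]]
wrist_force: [0.1, -0.1, -0.6]
opening: 65.4
grasp_force: 0.0
```

move_arm --moves '[{"x": 3,"y": 0,"z": -4,"ax": 0,"ay": 0,"az": 0},{"x": 3,"y": 0,"z": -4,"ax": 0,"ay": 0,"az": 0},{"x": 0,"y": 0,"z": 0,"ax": 0,"ay": 0,"az": 0}]'

```text
time: 24.58
tcp_pos: [761.3, -248.5, 298.0]
tcp_rot: [[-0.709, 0.119, -0.695], [0.087, 0.993, 0.081], [0.7, -0.004, -0.714]]
wrist_force: [-0.2, -0.5, -0.7]
opening: 65.1
grasp_force: 0.0
```

move_arm --moves '[{"x": 0,"y": 0,"z": 0,"ax": 0,"ay": -0.157,"az": 0},{"x": 0,"y": 0,"z": 0,"ax": 0,"ay": -0.157,"az": 0},{"x": 0,"y": 0,"z": 0,"ax": 0,"ay": -0.157,"az": 0},{"x": 0,"y": 0,"z": 0,"ax": 0,"ay": -0.157,"az": 0},{"x": 0,"y": 0,"z": 0,"ax": 0,"ay": -0.157,"az": 0}]'

```text
time: 25.2
tcp_pos: [759.3, -247.9, 290.1]
tcp_rot: [[-0.993, 0.119, 0.003], [0.119, 0.993, 0.001], [-0.002, 0.001, -1.0]]
wrist_force: [0.2, 1.2, 0.1]
opening: 64.9
grasp_force: 0.0
```

```bash
python3 - <<'E'
from h import *
s=get_state(); print(s["joint_pos"].round(3),s["tcp_pos"].round(1),s["tcp_rot"].round(3).tolist(),s["opening"])
t=eyes.capture("top"); d=eyes.capture("side"); cv2.imwrite("pics/top8.png",t); cv2.imwrite("pics/side8.png",d)
print(blobs(t,"green"),blobs(d,"green"))
a=proj("side",(570,-225,18)); print(a)
E
```

```text
[-0.455  0.886  1.008  0.002  1.246 -1.907] [ 759.3 -247.9  290.1] [[-0.993, 0.119, 0.003], [0.119, 0.993, 0.001], [-0.002, 0.001, -1.0]] 64.85915580610128
[([168.6, 171.4], [161, 168, 16, 9, 108])] [([254.2, 162.9], [251, 157, 7, 13, 73]), ([294.6, 253.0], [289, 244, 13, 16, 124])]
[294.62384931 251.63610553]
```

move_arm --moves '[{"x": 5,"y": 0,"z": 0,"ax": 0,"ay": 0,"az": 0},{"x": 5,"y": 0,"z": 0,"ax": 0,"ay": 0,"az": 0},{"x": 5,"y": 0,"z": 0,"ax": 0,"ay": 0,"az": 0},{"x": 4,"y": 0,"z": 0,"ax": 0,"ay": 0,"az": 0},{"x": 0,"y": 0,"z": 3,"ax": 0,"ay": 0,"az": 0}]'

```text
time: 25.92
tcp_pos: [569.2, -225.2, 262.9]
tcp_rot: [[-0.993, 0.12, -0.003], [0.12, 0.993, 0.001], [0.003, 0.0, -1.0]]
wrist_force: [0.1, 0.5, -0.0]
opening: 65.2
grasp_force: 0.0
```

move_arm --moves '[{"x": 0,"y": 0,"z": 0,"ax": 0,"ay": 0,"az": 0},{"x": 0,"y": 0,"z": 3,"ax": 0,"ay": 0,"az": 0},{"x": 0,"y": 0,"z": 3,"ax": 0,"ay": 0,"az": 0},{"x": 0,"y": 0,"z": 1,"ax": 0,"ay": 0,"az": 0},{"x": 0,"y": 0,"z": 0,"ax": 0,"ay": 0,"az": 0}]'

```text
time: 26.55
tcp_pos: [571.7, -225.5, 191.6]
tcp_rot: [[-0.993, 0.119, -0.001], [0.119, 0.993, 0.001], [0.001, 0.0, -1.0]]
wrist_force: [-0.3, -0.2, -0.1]
opening: 65.1
grasp_force: 0.0
```

move_arm --moves '[{"x": 0,"y": 0,"z": 0,"ax": 0,"ay": 0,"az": 0},{"x": 0,"y": 0,"z": 0,"ax": 0,"ay": 0,"az": 0},{"x": 0,"y": 0,"z": 0,"ax": 0,"ay": 0,"az": 0},{"x": 0,"y": 0,"z": 0,"ax": 0,"ay": 0,"az": 0}]' --grip 3.5

```text
time: 27.05
tcp_pos: [571.9, -225.8, 193.5]
tcp_rot: [[-0.993, 0.119, 0.003], [0.119, 0.993, -0.002], [-0.003, -0.001, -1.0]]
wrist_force: [0.1, 0.7, 6.8]
opening: 44.2
grasp_force: 62.1
```

move_arm --moves '[{"x": 0,"y": 0,"z": -2,"ax": 0,"ay": 0,"az": 0},{"x": 0,"y": 0,"z": -4,"ax": 0,"ay": 0,"az": 0},{"x": 0,"y": 0,"z": -4,"ax": 0,"ay": 0,"az": -0.04},{"x": 0,"y": 0,"z": 0,"ax": 0,"ay": 0,"az": 0}]'

```text
time: 27.55
tcp_pos: [572.2, -226.0, 296.4]
tcp_rot: [[-0.997, 0.079, 0.007], [0.079, 0.997, -0.004], [-0.007, -0.004, -1.0]]
wrist_force: [0.0, -0.7, -1.4]
opening: 44.4
grasp_force: 61.5
```

```bash
python3 - <<'E'
from h import *
from kin import *
s=get_state(); print(s["joint_pos"].round(3),s["tcp_pos"].round(1),s["opening"])
ex=np.array([.9969,-.0788]);O=np.array([596.9,38])
ey=np.array([.0788,.9969,0]);z=np.array([0,0,-1.]);R=np.c_[np.cross(ey,z),ey,z]
for k in(0,-60): plan(np.array([*(O+k*ex),290]),R,s)
d=eyes.capture("side"); cv2.imwrite("pics/side9.png",d); crop(d,250,170,90,90,6,"pics/g2.png")
E
```

```text
[-0.558  0.648  1.553 -0.     0.932 -2.049] [ 572.2 -226.   296.4] 44.37094733293327
turn(tool) [-0.004  0.007 -0.   ] shift cm now-axes [-0.37 26.51  0.54] then-axes [-0.38 26.51  0.64]
turn(tool) [-0.004  0.007 -0.   ] shift cm now-axes [ 5.63 26.51  0.49] then-axes [ 5.62 26.51  0.64]
```

View pics/g2.png

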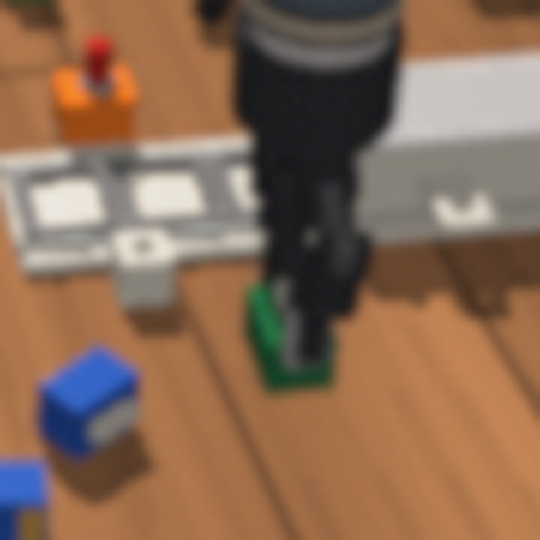

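```bash
python3 - <<'E'
from h import *
t=cv2.imread("pics/top4.png"); g=cv2.cvtColor(t,cv2.COLOR_BGR2GRAY)
ex=np.array([.9969,-.0788]);O=np.array([596.9,38])
b=cv2.resize(g[130:200,225:275],None,fx=4,fy=4,interpolation=2)
m=((b>205)*255).astype(np.uint8); n,l,s,c=cv2.connectedComponentsWithStats(m)
for i in range(1,n):
    if s[i][4]>300: p=c[i]/4+[225-.375,130-.375]; print(p.round(1),s[i],onz("top",*p,8)[:2].round(1))
for k in(60,0,-60): print(k,(O+k*ex).round(1), proj("top",(*(O+k*ex),8)).round(1))
E
```

```text
[241.3 143.2] [  35    0  115  146 2958] [673.3  64.1]
[251.1 148.2] [  79   52   55   46 2185] [656.6  31.3]
[249.7 166. ] [  74  123   53   47 2180] [597.   35.6]
[266.8 175.9] [ 146  148   51   66 1522] [564.1 -20.7]
[248.  184.1] [  67  194   55   49 2324] [537.   40.9]
[233.  186.8] [ 25 204  18  50 720] [527.9  90.2]
60 [656.7  33.3] [250.5 148.1]
0 [596.9  38. ] [249. 166.]
-60 [537.1  42.7] [247.4 184. ]
```

move_arm --moves '[{"x": -0.1,"y": 5,"z": 0,"ax": 0,"ay": 0,"az": 0},{"x": -0.1,"y": 5,"z": 0,"ax": 0,"ay": 0,"az": 0},{"x": -0.1,"y": 5,"z": 0,"ax": 0,"ay": 0,"az": 0},{"x": 0,"y": 5,"z": 0,"ax": 0,"ay": 0,"az": 0},{"x": 0,"y": 5,"z": 0,"ax": 0,"ay": 0,"az": 0}]'

```text
time: 28.22
tcp_pos: [593.2, 25.1, 290.5]
tcp_rot: [[-0.997, 0.08, -0.004], [0.08, 0.997, 0.0], [0.004, 0.0, -1.0]]
wrist_force: [-0.2, -0.8, -0.8]
opening: 43.9
grasp_force: 61.5
```

move_arm --moves '[{"x": 0,"y": 1.5,"z": 0,"ax": 0,"ay": 0,"az": 0},{"x": 0,"y": 0,"z": 3,"ax": 0,"ay": 0,"az": 0},{"x": 0,"y": 0,"z": 3,"ax": 0,"ay": 0,"az": 0},{"x": 0,"y": 0,"z": 0,"ax": 0,"ay": 0,"az": 0},{"x": 0,"y": 0,"z": 0,"ax": 0,"ay": 0,"az": 0}]'

```text
time: 28.85
tcp_pos: [595.4, 37.9, 232.1]
tcp_rot: [[-0.997, 0.08, -0.0], [0.08, 0.997, -0.0], [0.0, -0.0, -1.0]]
wrist_force: [-0.2, -0.7, -0.6]
opening: 44.2
grasp_force: 61.5
```

```bash
cat >> h.py <<'E'
def boxcmp(img,near,X,half=(17,23),zb=3,zt=33,yaw=-.0789):
    # X = base point (brass centre); compares side-view extents of green with predicted, by rays; x along case
    w=img.astype(float); w=w[:,:,1]-w[:,:,2]
    m=(cv2.inRange(cv2.cvtColor(img,cv2.COLOR_BGR2HSV),*H["green"])>0); n,l,s,c=cv2.connectedComponentsWithStats(m.astype(np.uint8))
    e=np.array([np.cos(yaw),np.sin(yaw),0]);g=np.array([-e[1],e[0],0])
    P=np.array([proj("side",X+a*half[0]*e+b*half[1]*g+np.array([0,0,z])) for a in(-1,1) for b in(-1,1) for z in(zb,zt)])
    print("pred u %.1f..%.1f v %.1f..%.1f"%(P[:,0].min(),P[:,0].max(),P[:,1].min(),P[:,1].max()))
    x0,y0=near; 
    M=l*0
    for i in range(1,n):
        if abs(c[i][0]-x0)<14 and abs(c[i][1]-y0)<14: M|=(l==i)
    v,u=np.where(M); print("seen u",u.min(),u.max()+1,"v",v.min(),v.max()+1)
E
python3 - <<'E'
from h import *
s=get_state(); print(s["tcp_pos"].round(2))
d=eyes.capture("side"); cv2.imwrite("pics/side10.png",d)
X=s["tcp_pos"]-[0,0,193.5]; c=proj("side",X+[0,0,18]); print(c, blobs(d,"green"))
boxcmp(d,c,X)
crop(d,255,165,70,70,8,"pics/i.png")
E
```

```text
[595.41  37.88 232.15]
[278.52422248 191.15922042] [([254.2, 162.9], [251, 157, 7, 13, 73]), ([275.3, 191.6], [273, 185, 10, 13, 43])]
pred u 272.3..285.0 v 183.5..198.9
seen u 273 283 v 185 198
```

View pics/i.png

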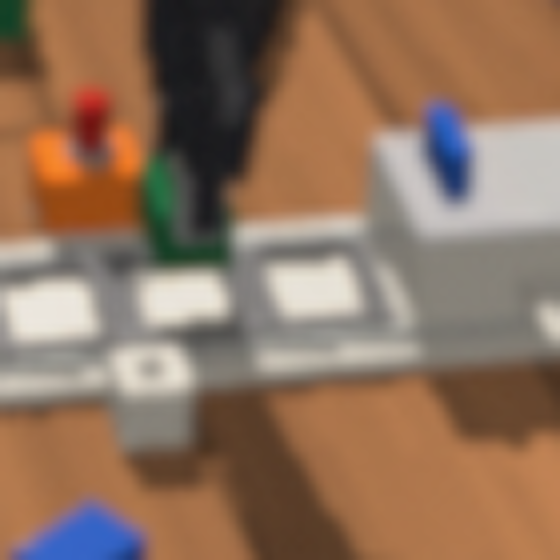

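move_arm --moves '[{"x": -0.2,"y": -0.05,"z": 0,"ax": 0,"ay": 0,"az": 0},{"x": 0,"y": 0,"z": 1,"ax": 0,"ay": 0,"az": 0},{"x": 0,"y": 0,"z": 0.7,"ax": 0,"ay": 0,"az": 0},{"x": 0,"y": 0,"z": 0,"ax": 0,"ay": 0,"az": 0}]'

```text
time: 29.4
tcp_pos: [596.7, 37.9, 214.0]
tcp_rot: [[-0.997, 0.079, -0.002], [0.079, 0.997, 0.0], [0.002, 0.0, -1.0]]
wrist_force: [0.1, -0.2, -0.5]
opening: 44.3
grasp_force: 61.5
```

move_arm --moves '[{"x": 0,"y": 0,"z": 0.3,"ax": 0,"ay": 0,"az": 0},{"x": 0,"y": 0,"z": 0.3,"ax": 0,"ay": 0,"az": 0},{"x": 0,"y": 0,"z": 0,"ax": 0,"ay": 0,"az": 0}]'

```text
time: 29.78
tcp_pos: [597.1, 37.8, 208.7]
tcp_rot: [[-0.997, 0.079, -0.0], [0.079, 0.997, 0.0], [0.0, 0.0, -1.0]]
wrist_force: [-0.3, 0.5, -0.7]
opening: 44.5
grasp_force: 61.5
```

move_arm --moves '[{"x": 0,"y": 0,"z": 0.3,"ax": 0,"ay": 0,"az": 0},{"x": 0,"y": 0,"z": 0.2,"ax": 0,"ay": 0,"az": 0},{"x": 0,"y": 0,"z": 0,"ax": 0,"ay": 0,"az": 0}]'

```text
time: 30.15
tcp_pos: [597.1, 37.8, 203.7]
tcp_rot: [[-0.997, 0.079, -0.0], [0.079, 0.997, 0.0], [0.0, 0.0, -1.0]]
wrist_force: [-0.2, -0.5, -0.7]
opening: 44.6
grasp_force: 61.5
```

move_arm --moves '[{"x": 0,"y": 0,"z": 0.2,"ax": 0,"ay": 0,"az": 0},{"x": 0,"y": 0,"z": 0.1,"ax": 0,"ay": 0,"az": 0},{"x": 0,"y": 0,"z": 0,"ax": 0,"ay": 0,"az": 0}]'

```text
time: 30.52
tcp_pos: [597.2, 37.8, 201.5]
tcp_rot: [[-0.997, 0.079, 0.0], [0.079, 0.997, -0.0], [-0.0, -0.0, -1.0]]
wrist_force: [-1.1, 0.7, 3.9]
opening: 44.4
grasp_force: 62.0
```

move_arm --moves '[{"x": 0,"y": 0,"z": 0,"ax": 0,"ay": 0,"az": 0},{"x": 0,"y": 0,"z": 0,"ax": 0,"ay": 0,"az": 0},{"x": 0,"y": 0,"z": 0,"ax": 0,"ay": 0,"az": 0}]' --grip 5.6

```text
time: 30.9
tcp_pos: [597.2, 37.8, 200.7]
tcp_rot: [[-0.997, 0.079, -0.0], [0.079, 0.997, 0.0], [0.0, -0.0, -1.0]]
wrist_force: [-0.6, 0.2, -0.5]
opening: 56.3
grasp_force: 0.0
```

move_arm --moves '[{"x": 0,"y": 0,"z": -2,"ax": 0,"ay": 0,"az": 0},{"x": 0,"y": 0,"z": -4,"ax": 0,"ay": 0,"az": 0},{"x": 0,"y": 0,"z": -5,"ax": 0,"ay": 0,"az": 0},{"x": 0,"y": 5,"z": -4,"ax": 0,"ay": 0,"az": 0},{"x": 0,"y": 5,"z": 0,"ax": 0,"ay": 0,"az": 0}]'

```text
time: 31.52
tcp_pos: [606.4, 136.8, 354.2]
tcp_rot: [[-0.997, 0.081, 0.009], [0.081, 0.997, 0.0], [-0.009, 0.001, -1.0]]
wrist_force: [0.5, -0.5, -0.4]
opening: 56.2
grasp_force: 0.0
```

move_arm --moves '[{"x": 0,"y": 5,"z": 0,"ax": 0,"ay": 0,"az": 0},{"x": 1,"y": 4,"z": 0,"ax": 0,"ay": 0,"az": 0},{"x": 0,"y": 0,"z": 0,"ax": 0,"ay": 0,"az": 0}]'

```text
time: 31.9
tcp_pos: [601.1, 229.8, 349.7]
tcp_rot: [[-0.997, 0.075, -0.001], [0.075, 0.997, 0.0], [0.001, 0.0, -1.0]]
wrist_force: [-0.2, -0.8, -0.1]
opening: 56.0
grasp_force: 0.0
```

```bash
python3 - <<'E'
from h import *
s=get_state(); print(s["joint_pos"].round(3),s["tcp_pos"].round(1))
t=eyes.capture("top"); d=eyes.capture("side"); cv2.imwrite("pics/top11.png",t); cv2.imwrite("pics/side11.png",d)
print(blobs(t,"green"),blobs(d,"green"))
cv2.imwrite("pics/j.png",np.hstack([cv2.resize(d[140:220,230:320],None,fx=4.4,fy=6,interpolation=2),cv2.resize(t[120:210,150:290],None,fx=2.8,fy=480/90,interpolation=2)]))
E
```

```text
[ 1.920e-01  6.140e-01  1.436e+00  1.000e-03  1.092e+00 -1.305e+00] [601.1 229.8 349.7]
[([248.7, 160.5], [243, 160, 12, 3, 19]), ([247.7, 167.7], [242, 165, 13, 5, 44])] [([254.2, 162.9], [251, 157, 7, 13, 73]), ([277.7, 199.4], [273, 192, 11, 13, 83])]
```

View pics/j.png

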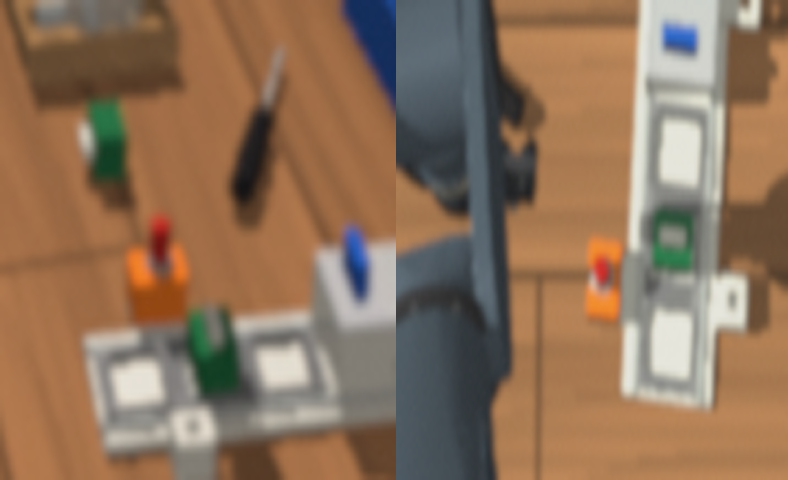

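move_arm --moves '[{"x": 1.6,"y": 3.5,"z": 0,"ax": 0,"ay": 0,"az": 0},{"x": 1.65,"y": 3.5,"z": 0,"ax": 0,"ay": 0,"az": 0},{"x": 0,"y": 0,"z": 5,"ax": 0,"ay": 0,"az": 0},{"x": 0,"y": 0,"z": 4,"ax": 0,"ay": 0,"az": 0},{"x": 0,"y": 0,"z": 0,"ax": 0,"ay": 0,"az": 0}]' --grip 6.5

```text
time: 32.62
tcp_pos: [574.4, 297.3, 256.6]
tcp_rot: [[-0.997, 0.081, -0.008], [0.081, 0.997, -0.003], [0.008, -0.003, -1.0]]
wrist_force: [0.9, 0.1, 0.3]
opening: 65.2
grasp_force: 0.0
```

```bash
python3 - <<'E'
from h import *
s=get_state(); print(s["joint_pos"].round(3),s["tcp_pos"].round(1),s["tcp_rot"].round(3).tolist())
y=np.array([.08,.9968,0]);z=np.array([0,0,-1.]);R=np.c_[np.cross(y,z),y,z]; plan(np.array([573.9,302,182]),R,s)
d=eyes.capture("side"); print(blobs(d,"green"))
E
```

```text
[ 0.305  0.74   1.484 -0.     0.926 -1.184] [574.4 297.3 256.6] [[-0.997, 0.081, -0.008], [0.081, 0.997, -0.003], [0.008, -0.003, -1.0]]
turn(tool) [-0.003 -0.008 -0.001] shift cm now-axes [0.03 0.49 7.46] then-axes [0.08 0.46 7.46]
[([254.2, 162.9], [251, 157, 7, 13, 74]), ([277.6, 200.0], [273, 193, 10, 13, 74])]
```

move_arm --moves '[{"x": 0.05,"y": 0.3,"z": 3,"ax": 0,"ay": 0,"az": 0},{"x": 0,"y": 0,"z": 2.5,"ax": 0,"ay": 0,"az": 0},{"x": 0,"y": 0,"z": 1.8,"ax": 0,"ay": 0,"az": 0},{"x": 0,"y": 0,"z": 0,"ax": 0,"ay": 0,"az": 0},{"x": 0,"y": 0,"z": 0,"ax": 0,"ay": 0,"az": 0}]'

```text
time: 33.3
tcp_pos: [575.8, 302.2, 188.3]
tcp_rot: [[-0.997, 0.079, 0.002], [0.079, 0.997, 0.001], [-0.002, 0.001, -1.0]]
wrist_force: [0.1, -0.2, 0.8]
opening: 65.1
grasp_force: 0.0
```

move_arm --moves '[{"x": 0,"y": 0,"z": 0,"ax": 0,"ay": 0,"az": 0},{"x": 0,"y": 0,"z": 0,"ax": 0,"ay": 0,"az": 0},{"x": 0,"y": 0,"z": 0,"ax": 0,"ay": 0,"az": 0},{"x": 0,"y": 0,"z": 0,"ax": 0,"ay": 0,"az": 0}]' --grip 3.5

```text
time: 33.8
tcp_pos: [575.7, 302.4, 188.6]
tcp_rot: [[-0.997, 0.079, 0.003], [0.079, 0.997, 0.001], [-0.003, 0.001, -1.0]]
wrist_force: [0.2, -0.7, 5.2]
opening: 44.8
grasp_force: 63.2
```

move_arm --moves '[{"x": 0,"y": 0,"z": -2,"ax": 0,"ay": 0,"az": 0},{"x": 0,"y": 0,"z": -4,"ax": 0,"ay": 0,"az": 0},{"x": 3,"y": -2.4,"z": -4,"ax": 0,"ay": 0,"az": 0},{"x": 3,"y": -2.3,"z": 0,"ax": 0,"ay": 0,"az": 0},{"x": 3,"y": -2.3,"z": 0,"ax": 0,"ay": 0,"az": 0}]'

```text
time: 34.42
tcp_pos: [478.6, 239.1, 288.6]
tcp_rot: [[-0.997, 0.079, 0.002], [0.079, 0.997, 0.001], [-0.002, 0.001, -1.0]]
wrist_force: [-0.5, -0.3, -1.6]
opening: 44.9
grasp_force: 62.5
```

move_arm --moves '[{"x": 0,"y": 0,"z": 0,"ax": 0,"ay": 0,"az": 0.1848},{"x": 0,"y": 0,"z": 0,"ax": 0,"ay": 0,"az": 0.1848},{"x": 0,"y": 0,"z": 0,"ax": 0,"ay": 0,"az": 0.1848},{"x": 0,"y": 0,"z": 0,"ax": 0,"ay": 0,"az": 0.1848},{"x": 0,"y": 0,"z": 0,"ax": 0,"ay": 0,"az": 0.1848}]'

```text
time: 35.05
tcp_pos: [479.5, 239.6, 287.8]
tcp_rot: [[-0.533, 0.846, 0.0], [0.846, 0.533, 0.0], [-0.0, 0.0, -1.0]]
wrist_force: [0.2, -0.0, -0.3]
opening: 44.3
grasp_force: 62.4
```

move_arm --moves '[{"x": 0,"y": 0,"z": 0,"ax": 0,"ay": 0,"az": 0.1848},{"x": 0,"y": 0,"z": 0,"ax": 0,"ay": 0,"az": 0.1848},{"x": 0,"y": 0,"z": 0,"ax": 0,"ay": 0,"az": 0.1848},{"x": 0,"y": 0,"z": 0,"ax": 0,"ay": 0,"az": 0.1848},{"x": 0,"y": 0,"z": 0,"ax": 0,"ay": 0,"az": 0.1848}]'

```text
time: 35.67
tcp_pos: [479.5, 239.6, 287.8]
tcp_rot: [[0.355, 0.935, 0.0], [0.935, -0.355, 0.0], [0.0, 0.0, -1.0]]
wrist_force: [-0.5, 0.3, -0.7]
opening: 44.6
grasp_force: 62.4
```

move_arm --moves '[{"x": 0,"y": 0,"z": 0,"ax": 0,"ay": 0,"az": 0.1848},{"x": 0,"y": 0,"z": 0,"ax": 0,"ay": 0,"az": 0.1848},{"x": 0,"y": 0,"z": 0,"ax": 0,"ay": 0,"az": 0.1848},{"x": 0,"y": 0,"z": 0,"ax": 0,"ay": 0,"az": 0.1848},{"x": 0,"y": 0,"z": 0,"ax": 0,"ay": 0,"az": 0.1848}]'

```text
time: 36.3
tcp_pos: [479.5, 239.6, 287.8]
tcp_rot: [[0.96, 0.281, 0.0], [0.281, -0.96, 0.0], [0.0, -0.0, -1.0]]
wrist_force: [-0.2, -0.6, -0.2]
opening: 44.4
grasp_force: 62.4
```

move_arm --moves '[{"x": 0,"y": 0,"z": 0,"ax": 0,"ay": 0,"az": 0.1848},{"x": 0,"y": 0,"z": 0,"ax": 0,"ay": 0,"az": 0.1848},{"x": 0,"y": 0,"z": 4,"ax": 0,"ay": 0,"az": 0},{"x": 0,"y": 0,"z": 4,"ax": 0,"ay": 0,"az": 0},{"x": 0,"y": 0,"z": 1,"ax": 0,"ay": 0,"az": 0}]'

```text
time: 36.92
tcp_pos: [478.9, 239.4, 195.7]
tcp_rot: [[0.997, -0.079, -0.004], [-0.079, -0.997, -0.001], [-0.004, 0.001, -1.0]]
wrist_force: [-0.4, -0.5, -1.3]
opening: 44.5
grasp_force: 62.4
```

move_arm --moves '[{"x": 0,"y": 0,"z": 0,"ax": 0,"ay": 0,"az": 0},{"x": 0,"y": 0,"z": 0,"ax": 0,"ay": 0,"az": 0}]'

```text
time: 37.17
tcp_pos: [480.4, 239.7, 198.4]
tcp_rot: [[0.997, -0.079, 0.003], [-0.079, -0.997, 0.001], [0.003, -0.001, -1.0]]
wrist_force: [-0.0, 0.8, -1.6]
opening: 44.9
grasp_force: 62.4
```

move_arm --moves '[{"x": 0,"y": 0,"z": 0.5,"ax": 0,"ay": 0,"az": 0},{"x": 0,"y": 0,"z": 0.4,"ax": 0,"ay": 0,"az": 0},{"x": 0,"y": 0,"z": 0.1,"ax": 0,"ay": 0,"az": 0},{"x": 0,"y": 0,"z": 0,"ax": 0,"ay": 0,"az": 0},{"x": 0,"y": 0,"z": 0,"ax": 0,"ay": 0,"az": 0}]'

```text
time: 37.8
tcp_pos: [480.0, 239.6, 188.6]
tcp_rot: [[0.997, -0.079, 0.002], [-0.079, -0.997, 0.0], [0.002, -0.0, -1.0]]
wrist_force: [-1.0, -0.9, 10.2]
opening: 44.5
grasp_force: 63.8
```

move_arm --moves '[{"x": 0,"y": 0,"z": 0,"ax": 0,"ay": 0,"az": 0},{"x": 0,"y": 0,"z": 0,"ax": 0,"ay": 0,"az": 0},{"x": 0,"y": 0,"z": 0,"ax": 0,"ay": 0,"az": 0},{"x": 0,"y": 0,"z": -3,"ax": 0,"ay": 0,"az": 0},{"x": 0,"y": 0,"z": -5,"ax": 0,"ay": 0,"az": 0}]' --grip 6.5

```text
time: 38.42
tcp_pos: [479.2, 239.3, 266.1]
tcp_rot: [[0.997, -0.079, -0.005], [-0.079, -0.997, -0.001], [-0.005, 0.002, -1.0]]
wrist_force: [1.4, -0.3, 0.2]
opening: 65.0
grasp_force: 0.0
```

move_arm --moves '[{"x": 4,"y": 0,"z": -4,"ax": 0,"ay": 0,"az": 0},{"x": 5,"y": 0,"z": 0,"ax": 0,"ay": 0,"az": 0},{"x": 5,"y": 0,"z": 0,"ax": 0,"ay": 0,"az": 0},{"x": 0,"y": 0,"z": 0,"ax": 0,"ay": 0,"az": 0}]'

```text
time: 38.92
tcp_pos: [622.7, 227.6, 307.0]
tcp_rot: [[0.997, -0.081, 0.005], [-0.081, -0.997, 0.001], [0.005, -0.001, -1.0]]
wrist_force: [-0.6, -0.4, -0.9]
opening: 64.8
grasp_force: 0.0
```

move_arm --moves '[{"x": 0,"y": 0,"z": 0,"ax": 0,"ay": -0.157,"az": 0},{"x": 0,"y": 0,"z": 0,"ax": 0,"ay": -0.157,"az": 0},{"x": 0,"y": 0,"z": 0,"ax": 0,"ay": -0.157,"az": 0},{"x": 0,"y": 0,"z": 0,"ax": 0,"ay": -0.157,"az": 0},{"x": 0,"y": 0,"z": 0,"ax": 0,"ay": -0.157,"az": 0}]'

```text
time: 39.55
tcp_pos: [618.2, 228.7, 306.6]
tcp_rot: [[0.7, -0.079, -0.71], [-0.056, -0.997, 0.056], [-0.712, 0.0, -0.702]]
wrist_force: [0.1, 0.1, -0.5]
opening: 64.6
grasp_force: 0.0
```

```bash
python3 - <<'E'
from h import *
from kin import *
s=get_state(); print(s["joint_pos"].round(3),s["tcp_pos"].round(1),s["tcp_rot"].round(3).tolist())
t=eyes.capture("top"); d=eyes.capture("side"); cv2.imwrite("pics/top12.png",t); cv2.imwrite("pics/side12.png",d)
print(blobs(t,"green"),blobs(d,"green"),proj("side",(482.2,239.7,17)),proj("top",(482.2,239.7,34)))
p,R=pose((-.9968,.079),1,np.pi/4,[482.2,239.7,17],169.8); plan(p-80*R[:,2],R,s)
E
```

```text
[0.154 0.828 1.21  0.173 1.877 1.789] [618.2 228.7 306.6] [[0.7, -0.079, -0.71], [-0.056, -0.997, 0.056], [-0.712, 0.0, -0.702]]
[([248.3, 160.7], [242, 160, 13, 3, 23]), ([247.6, 167.8], [242, 165, 13, 5, 40])] [([234.6, 173.5], [231, 168, 8, 13, 72]), ([277.7, 199.6], [273, 193, 10, 12, 79])] [235.04175765 173.77279134] [186.05572972 199.82243297]
turn(tool) [ 0.001  0.007 -0.   ] shift cm now-axes [10.86 -0.03  5.07] then-axes [10.82 -0.02  5.15]
```

move_arm --moves '[{"x": 5.4,"y": 0,"z": 0,"ax": 0,"ay": 0,"az": 0},{"x": 5.4,"y": 0,"z": 0,"ax": 0,"ay": 0,"az": 0},{"x": 0,"y": 0,"z": 5,"ax": 0,"ay": 0,"az": 0},{"x": 0,"y": 0,"z": 0,"ax": 0,"ay": 0,"az": 0},{"x": 0,"y": 0,"z": 0,"ax": 0,"ay": 0,"az": 0}]'

```text
time: 40.28
tcp_pos: [660.1, 225.6, 195.9]
tcp_rot: [[0.706, -0.079, -0.704], [-0.056, -0.997, 0.055], [-0.706, -0.0, -0.708]]
wrist_force: [0.5, -0.4, 1.2]
opening: 65.3
grasp_force: 0.0
```

```bash
python3 - <<'E'
from h import *
from kin import *
s=get_state(); print(s["tcp_pos"].round(1))
p,R=pose((-.9968,.079),1,np.pi/4,[482,239.6,17],169.8); plan(p,R,s)
E
```

```text
[660.1 225.6 195.9]
turn(tool) [ 0.    -0.002  0.   ] shift cm now-axes [0.   0.01 8.3 ] then-axes [0.02 0.01 8.3 ]
```

move_arm --moves '[{"x": 0,"y": 0,"z": 3,"ax": 0,"ay": 0,"az": 0},{"x": 0,"y": 0,"z": 3,"ax": 0,"ay": 0,"az": 0},{"x": 0,"y": 0,"z": 2.2,"ax": 0,"ay": 0,"az": 0},{"x": 0,"y": 0,"z": 0,"ax": 0,"ay": 0,"az": 0},{"x": 0,"y": 0,"z": 0,"ax": 0,"ay": 0,"az": 0}]'

```text
time: 40.9
tcp_pos: [604.1, 229.9, 139.1]
tcp_rot: [[0.709, -0.079, -0.701], [-0.056, -0.997, 0.056], [-0.703, -0.001, -0.711]]
wrist_force: [-0.6, -0.1, 0.7]
opening: 64.8
grasp_force: 0.0
```

move_arm --moves '[{"x": 0,"y": 0,"z": 0,"ax": 0,"ay": 0,"az": 0},{"x": 0,"y": 0,"z": 0,"ax": 0,"ay": 0,"az": 0},{"x": 0,"y": 0,"z": 0,"ax": 0,"ay": 0,"az": 0},{"x": 0,"y": 0,"z": 0,"ax": 0,"ay": 0,"az": 0}]' --grip 3.5

```text
time: 41.4
tcp_pos: [604.0, 229.7, 138.8]
tcp_rot: [[0.708, -0.08, -0.702], [-0.056, -0.997, 0.057], [-0.704, -0.001, -0.71]]
wrist_force: [4.4, -0.5, 5.8]
opening: 44.7
grasp_force: 62.0
```

move_arm --moves '[{"x": -1,"y": 0,"z": -1,"ax": 0,"ay": 0,"az": 0},{"x": -2.5,"y": 0,"z": -2.5,"ax": 0,"ay": 0,"az": 0},{"x": -3,"y": 0,"z": -3,"ax": 0,"ay": 0,"az": 0},{"x": -1,"y": 0,"z": -1,"ax": 0,"ay": 0,"az": 0},{"x": 0,"y": 0,"z": 0,"ax": 0,"ay": 0,"az": 0}]'

```text
time: 42.02
tcp_pos: [602.4, 229.9, 244.0]
tcp_rot: [[0.707, -0.079, -0.703], [-0.056, -0.997, 0.056], [-0.705, -0.0, -0.709]]
wrist_force: [-0.8, -0.8, -1.0]
opening: 44.8
grasp_force: 61.3
```

move_arm --moves '[{"x": 0,"y": 0,"z": 0,"ax": 0,"ay": 0,"az": -0.1848},{"x": 0,"y": 0,"z": 0,"ax": 0,"ay": 0,"az": -0.1848},{"x": 0,"y": 0,"z": 0,"ax": 0,"ay": 0,"az": -0.1848},{"x": 0,"y": 0,"z": 0,"ax": 0,"ay": 0,"az": -0.1848},{"x": 0,"y": 0,"z": 0,"ax": 0,"ay": 0,"az": -0.1848}]'

```text
time: 42.65
tcp_pos: [601.8, 229.6, 240.8]
tcp_rot: [[0.484, 0.516, -0.707], [0.765, -0.641, 0.055], [-0.425, -0.568, -0.705]]
wrist_force: [0.9, -0.4, -1.3]
opening: 44.5
grasp_force: 61.3
```

move_arm --moves '[{"x": 0,"y": 0,"z": 0,"ax": 0,"ay": 0,"az": -0.1848},{"x": 0,"y": 0,"z": 0,"ax": 0,"ay": 0,"az": -0.1848},{"x": 0,"y": 0,"z": 0,"ax": 0,"ay": 0,"az": -0.1848},{"x": 0,"y": 0,"z": 0,"ax": 0,"ay": 0,"az": -0.1848},{"x": 0,"y": 0,"z": 0,"ax": 0,"ay": 0,"az": -0.1848}]'

```text
time: 43.28
tcp_pos: [601.7, 229.6, 240.8]
tcp_rot: [[-0.12, 0.697, -0.707], [0.973, 0.224, 0.055], [0.197, -0.681, -0.705]]
wrist_force: [0.9, 0.4, -1.1]
opening: 44.8
grasp_force: 61.3
```

move_arm --moves '[{"x": 0,"y": 0,"z": 0,"ax": 0,"ay": 0,"az": -0.1848},{"x": 0,"y": 0,"z": 0,"ax": 0,"ay": 0,"az": -0.1848},{"x": 0,"y": 0,"z": 0,"ax": 0,"ay": 0,"az": -0.1848},{"x": 0,"y": 0,"z": 0,"ax": 0,"ay": 0,"az": -0.1848},{"x": 0,"y": 0,"z": 0,"ax": 0,"ay": 0,"az": -0.1848}]'

```text
time: 43.9
tcp_pos: [601.8, 229.7, 240.8]
tcp_rot: [[-0.629, 0.324, -0.707], [0.407, 0.912, 0.055], [0.662, -0.253, -0.705]]
wrist_force: [0.8, 0.5, -1.1]
opening: 44.8
grasp_force: 61.3
```

move_arm --moves '[{"x": 0,"y": 0,"z": 0,"ax": 0,"ay": 0,"az": -0.1848},{"x": 0,"y": 0,"z": 0,"ax": 0,"ay": 0,"az": -0.1848},{"x": 0,"y": 0,"z": 0,"ax": 0,"ay": 0,"az": 0},{"x": -3,"y": 0,"z": 3,"ax": 0,"ay": 0,"az": 0},{"x": -2,"y": 0,"z": 2,"ax": 0,"ay": 0,"az": 0}]'

```text
time: 44.52
tcp_pos: [601.8, 229.6, 170.1]
tcp_rot: [[-0.704, 0.082, -0.706], [0.06, 0.997, 0.056], [0.708, -0.003, -0.706]]
wrist_force: [0.2, -0.4, -1.6]
opening: 44.5
grasp_force: 61.3
```

move_arm --moves '[{"x": -1,"y": 0,"z": 1,"ax": 0,"ay": 0,"az": 0},{"x": 0,"y": 0,"z": 0,"ax": 0,"ay": 0,"az": 0},{"x": 0,"y": 0,"z": 0,"ax": 0,"ay": 0,"az": 0}]'

```text
time: 44.9
tcp_pos: [602.9, 229.9, 159.3]
tcp_rot: [[-0.706, 0.08, -0.704], [0.056, 0.997, 0.056], [0.706, -0.0, -0.708]]
wrist_force: [0.6, 0.0, -1.5]
opening: 44.6
grasp_force: 61.3
```

Expected contact near 141; lower 16 mm, then creep.

move_arm --moves '[{"x": -0.6,"y": 0,"z": 0.6,"ax": 0,"ay": 0,"az": 0},{"x": -0.5,"y": 0,"z": 0.5,"ax": 0,"ay": 0,"az": 0},{"x": 0,"y": 0,"z": 0,"ax": 0,"ay": 0,"az": 0}]'

```text
time: 45.28
tcp_pos: [602.2, 229.7, 142.4]
tcp_rot: [[-0.704, 0.079, -0.705], [0.056, 0.997, 0.056], [0.708, -0.0, -0.707]]
wrist_force: [-0.7, 0.3, -0.6]
opening: 44.8
grasp_force: 61.3
```

move_arm --moves '[{"x": -0.15,"y": 0,"z": 0.15,"ax": 0,"ay": 0,"az": 0},{"x": 0,"y": 0,"z": 0,"ax": 0,"ay": 0,"az": 0},{"x": 0,"y": 0,"z": 0,"ax": 0,"ay": 0,"az": 0}]'

```text
time: 45.65
tcp_pos: [602.5, 229.8, 141.0]
tcp_rot: [[-0.705, 0.079, -0.704], [0.056, 0.997, 0.056], [0.707, 0.0, -0.708]]
wrist_force: [0.9, -0.5, -0.5]
opening: 44.7
grasp_force: 61.3
```

move_arm --moves '[{"x": -0.15,"y": 0,"z": 0.15,"ax": 0,"ay": 0,"az": 0},{"x": 0,"y": 0,"z": 0,"ax": 0,"ay": 0,"az": 0},{"x": 0,"y": 0,"z": 0,"ax": 0,"ay": 0,"az": 0}]'

```text
time: 46.02
tcp_pos: [602.8, 229.8, 140.7]
tcp_rot: [[-0.704, 0.079, -0.706], [0.056, 0.997, 0.056], [0.708, 0.0, -0.706]]
wrist_force: [1.7, 0.0, 7.1]
opening: 44.7
grasp_force: 62.2
```

move_arm --moves '[{"x": -0.1,"y": 0,"z": 0.1,"ax": 0,"ay": 0,"az": 0},{"x": 0,"y": 0,"z": 0,"ax": 0,"ay": 0,"az": 0},{"x": 0,"y": 0,"z": 0,"ax": 0,"ay": 0,"az": 0}]'

```text
time: 46.4
tcp_pos: [603.0, 229.7, 140.5]
tcp_rot: [[-0.703, 0.079, -0.706], [0.055, 0.997, 0.056], [0.709, 0.001, -0.706]]
wrist_force: [2.7, -1.4, 13.1]
opening: 44.9
grasp_force: 62.7
```

move_arm --moves '[{"x": 0,"y": 0,"z": 0,"ax": 0,"ay": 0,"az": 0},{"x": 0,"y": 0,"z": 0,"ax": 0,"ay": 0,"az": 0},{"x": 0,"y": 0,"z": 0,"ax": 0,"ay": 0,"az": 0},{"x": 0,"y": 0,"z": -3,"ax": 0,"ay": 0,"az": 0},{"x": 0,"y": 0,"z": -5,"ax": 0,"ay": 0,"az": 0}]' --grip 6.5

```text
time: 47.02
tcp_pos: [657.9, 225.6, 192.3]
tcp_rot: [[-0.701, 0.078, -0.709], [0.056, 0.997, 0.055], [0.711, -0.001, -0.703]]
wrist_force: [0.9, 0.5, -1.3]
opening: 65.1
grasp_force: 0.0
```

move_arm --moves '[{"x": 3,"y": 0,"z": -4,"ax": 0,"ay": 0,"az": 0},{"x": 3,"y": 0,"z": -4,"ax": 0,"ay": 0,"az": 0},{"x": 0,"y": 0,"z": 0,"ax": 0,"ay": 0,"az": 0}]'

```text
time: 47.4
tcp_pos: [674.4, 224.3, 297.7]
tcp_rot: [[-0.711, 0.079, -0.698], [0.055, 0.997, 0.057], [0.701, 0.002, -0.714]]
wrist_force: [-0.2, -0.3, -1.0]
opening: 65.2
grasp_force: 0.0
```

move_arm --moves '[{"x": 0,"y": 0,"z": 0,"ax": 0,"ay": -0.157,"az": 0},{"x": 0,"y": 0,"z": 0,"ax": 0,"ay": -0.157,"az": 0},{"x": 0,"y": 0,"z": 0,"ax": 0,"ay": -0.157,"az": 0},{"x": 0,"y": 0,"z": 0,"ax": 0,"ay": -0.157,"az": 0},{"x": 0,"y": 0,"z": 0,"ax": 0,"ay": -0.157,"az": 0}]'

```text
time: 48.02
tcp_pos: [672.1, 224.2, 291.0]
tcp_rot: [[-0.997, 0.079, 0.002], [0.079, 0.997, -0.001], [-0.002, -0.001, -1.0]]
wrist_force: [-0.7, -0.5, -0.2]
opening: 65.0
grasp_force: 0.0
```

```bash
python3 - <<'E'
from h import *
s=get_state(); print(s["joint_pos"].round(3),s["tcp_pos"].round(1),s["tcp_rot"].round(3).tolist())
d=eyes.capture("side"); cv2.imwrite("pics/side13.png",d)
print(blobs(d,"green"),proj("side",(482,239.4,18)))
boxcmp(d,proj("side",(482,239.4,18)),np.array([482,239.4,0]))
ey=np.array([.0788,.9969,0]);z=np.array([0,0,-1.]);R=np.c_[np.cross(ey,z),ey,z]
plan(np.array([482,239.4,191]),R,s)
E
```

```text
[ 1.650e-01  7.640e-01  1.294e+00 -1.000e-03  1.082e+00 -1.327e+00] [672.1 224.2 291. ] [[-0.997, 0.079, 0.002], [0.079, 0.997, -0.001], [-0.002, -0.001, -1.0]]
[([234.7, 174.9], [231, 169, 8, 11, 60]), ([277.7, 199.2], [273, 192, 11, 13, 82])] [235.00425982 173.60214612]
pred u 229.9..240.2 v 166.9..180.4
seen u 231 239 v 169 180
turn(tool) [-0.001  0.002  0.   ] shift cm now-axes [19.09  0.03  9.96] then-axes [19.07  0.02 10.  ]
```

move_arm --moves '[{"x": 5,"y": 0,"z": 0,"ax": 0,"ay": 0,"az": 0},{"x": 5,"y": 0,"z": 0,"ax": 0,"ay": 0,"az": 0},{"x": 5,"y": 0,"z": 0,"ax": 0,"ay": 0,"az": 0},{"x": 4.1,"y": 0,"z": 0,"ax": 0,"ay": 0,"az": 0},{"x": 0,"y": 0,"z": 0,"ax": 0,"ay": 0,"az": 0}]'

```text
time: 48.7
tcp_pos: [478.4, 239.4, 291.6]
tcp_rot: [[-0.997, 0.077, -0.009], [0.077, 0.997, -0.002], [0.009, -0.003, -1.0]]
wrist_force: [1.4, -0.7, 0.3]
opening: 65.0
grasp_force: 0.0
```

move_arm --moves '[{"x": 0,"y": 0,"z": 3,"ax": 0,"ay": 0,"az": 0},{"x": 0,"y": 0,"z": 4,"ax": 0,"ay": 0,"az": 0},{"x": 0,"y": 0,"z": 3,"ax": 0,"ay": 0,"az": 0},{"x": 0,"y": 0,"z": 0,"ax": 0,"ay": 0,"az": 0},{"x": 0,"y": 0,"z": 0,"ax": 0,"ay": 0,"az": 0}]'

```text
time: 49.32
tcp_pos: [483.3, 239.4, 193.1]
tcp_rot: [[-0.997, 0.079, 0.0], [0.079, 0.997, 0.0], [-0.0, 0.0, -1.0]]
wrist_force: [0.5, -0.4, 0.7]
opening: 65.1
grasp_force: 0.0
```

move_arm --moves '[{"x": 0,"y": 0,"z": 0,"ax": 0,"ay": 0,"az": 0},{"x": 0,"y": 0,"z": 0,"ax": 0,"ay": 0,"az": 0},{"x": 0,"y": 0,"z": 0,"ax": 0,"ay": 0,"az": 0},{"x": 0,"y": 0,"z": 0,"ax": 0,"ay": 0,"az": 0}]' --grip 3.5

```text
time: 49.82
tcp_pos: [483.2, 239.5, 194.5]
tcp_rot: [[-0.997, 0.079, 0.003], [0.079, 0.997, 0.001], [-0.003, 0.001, -1.0]]
wrist_force: [0.5, -0.8, 6.2]
opening: 44.4
grasp_force: 61.9
```

move_arm --moves '[{"x": 0,"y": 0,"z": -2,"ax": 0,"ay": 0,"az": 0},{"x": 0,"y": 0,"z": -4,"ax": 0,"ay": 0,"az": 0},{"x": 0,"y": 0,"z": -4,"ax": 0,"ay": 0,"az": 0},{"x": 0,"y": 0,"z": 0,"ax": 0,"ay": 0,"az": 0},{"x": 0,"y": 0,"z": 0,"ax": 0,"ay": 0,"az": 0}]'

```text
time: 50.45
tcp_pos: [481.9, 239.2, 292.6]
tcp_rot: [[-0.997, 0.079, -0.001], [0.079, 0.997, -0.0], [0.001, -0.0, -1.0]]
wrist_force: [0.9, 0.1, -0.7]
opening: 44.4
grasp_force: 61.7
```

```bash
python3 - <<'E'
from h import *
s=get_state(); print(s["joint_pos"].round(3),s["tcp_pos"].round(1))
ey=np.array([.0788,.9969,0]);z=np.array([0,0,-1.]);R=np.c_[np.cross(ey,z),ey,z]
plan(np.array([537.4,42.5,291]),R,s)
E
```

```text
[ 0.253  0.575  1.752  0.     0.816 -1.239] [481.9 239.2 292.6]
turn(tool) [-0.    -0.001 -0.   ] shift cm now-axes [ -7.09 -19.17   0.16] then-axes [ -7.08 -19.17   0.16]
```

move_arm --moves '[{"x": -1.4,"y": -3.8,"z": 0,"ax": 0,"ay": 0,"az": 0},{"x": -1.4,"y": -3.8,"z": 0,"ax": 0,"ay": 0,"az": 0},{"x": -1.4,"y": -4,"z": 0,"ax": 0,"ay": 0,"az": 0},{"x": -1.4,"y": -4,"z": 0,"ax": 0,"ay": 0,"az": 0},{"x": -1.5,"y": -3.6,"z": 0,"ax": 0,"ay": 0,"az": 0}]'

```text
time: 51.08
tcp_pos: [537.6, 40.9, 290.9]
tcp_rot: [[-0.997, 0.08, -0.004], [0.08, 0.997, 0.001], [0.004, 0.0, -1.0]]
wrist_force: [0.1, 0.7, -1.2]
opening: 44.4
grasp_force: 61.7
```

move_arm --moves '[{"x": 0,"y": 0,"z": 0,"ax": 0,"ay": 0,"az": 0},{"x": 0,"y": 0,"z": 3,"ax": 0,"ay": 0,"az": 0},{"x": 0,"y": 0,"z": 3.2,"ax": 0,"ay": 0,"az": 0},{"x": 0,"y": 0,"z": 0,"ax": 0,"ay": 0,"az": 0},{"x": 0,"y": 0,"z": 0,"ax": 0,"ay": 0,"az": 0}]'

```text
time: 51.7
tcp_pos: [537.9, 42.9, 230.8]
tcp_rot: [[-0.997, 0.078, -0.001], [0.078, 0.997, 0.0], [0.001, 0.0, -1.0]]
wrist_force: [-0.1, -0.6, -0.4]
opening: 44.4
grasp_force: 61.8
```

```bash
python3 - <<'E'
from h import *
s=get_state(); print(s["tcp_pos"].round(1))
d=eyes.capture("side"); cv2.imwrite("pics/side14.png",d)
X=s["tcp_pos"]-[1.2,0,194.5]; boxcmp(d,proj("side",X+[0,0,18]),X)
ey=np.array([.0788,.9969,0]);z=np.array([0,0,-1.]);R=np.c_[np.cross(ey,z),ey,z]
plan(np.array([537.6,42.6,202.5]),R,s)
E
```

```text
[537.9  42.9 230.8]
pred u 255.8..268.1 v 185.3..200.8
seen u 257 267 v 187 199
turn(tool) [ 0.    -0.001  0.   ] shift cm now-axes [ 0.02 -0.03  2.83] then-axes [ 0.03 -0.03  2.83]
```

Well aligned; lower with steps.

move_arm --moves '[{"x": 0,"y": 0,"z": 1,"ax": 0,"ay": 0,"az": 0},{"x": 0,"y": 0,"z": 0.8,"ax": 0,"ay": 0,"az": 0},{"x": 0,"y": 0,"z": 0,"ax": 0,"ay": 0,"az": 0}]'

```text
time: 52.12
tcp_pos: [537.8, 42.3, 212.3]
tcp_rot: [[-0.997, 0.079, -0.001], [0.079, 0.997, 0.0], [0.001, 0.0, -1.0]]
wrist_force: [0.3, -0.1, -1.6]
opening: 43.9
grasp_force: 61.8
```

move_arm --moves '[{"x": 0,"y": 0,"z": 0.4,"ax": 0,"ay": 0,"az": 0},{"x": 0,"y": 0,"z": 0.3,"ax": 0,"ay": 0,"az": 0},{"x": 0,"y": 0,"z": 0,"ax": 0,"ay": 0,"az": 0}]'

```text
time: 52.5
tcp_pos: [538.0, 42.3, 205.6]
tcp_rot: [[-0.997, 0.079, -0.001], [0.079, 0.997, 0.0], [0.001, 0.0, -1.0]]
wrist_force: [-0.6, 0.9, -0.1]
opening: 44.2
grasp_force: 61.8
```

move_arm --moves '[{"x": 0,"y": 0,"z": 0.2,"ax": 0,"ay": 0,"az": 0},{"x": 0,"y": 0,"z": 0.2,"ax": 0,"ay": 0,"az": 0},{"x": 0,"y": 0,"z": 0,"ax": 0,"ay": 0,"az": 0}]'

```text
time: 52.88
tcp_pos: [538.1, 42.3, 202.5]
tcp_rot: [[-0.997, 0.079, 0.0], [0.079, 0.997, -0.0], [-0.0, -0.0, -1.0]]
wrist_force: [-0.6, -0.8, 4.0]
opening: 44.0
grasp_force: 62.4
```

move_arm --moves '[{"x": 0,"y": 0,"z": 0,"ax": 0,"ay": 0,"az": 0},{"x": 0,"y": 0,"z": 0,"ax": 0,"ay": 0,"az": 0},{"x": 0,"y": 0,"z": 0,"ax": 0,"ay": 0,"az": 0},{"x": 0,"y": 0,"z": -2,"ax": 0,"ay": 0,"az": 0},{"x": 0,"y": 0,"z": -4,"ax": 0,"ay": 0,"az": 0}]' --grip 5.6

```text
time: 53.5
tcp_pos: [537.5, 42.3, 261.0]
tcp_rot: [[-0.997, 0.079, -0.004], [0.079, 0.997, 0.001], [0.004, 0.0, -1.0]]
wrist_force: [1.2, -0.3, -0.7]
opening: 56.4
grasp_force: 0.0
```

move_arm --moves '[{"x": 0,"y": 0,"z": -5,"ax": 0,"ay": 0,"az": 0},{"x": 0,"y": 0,"z": -3,"ax": 0,"ay": 0,"az": 0},{"x": 0,"y": 0,"z": 0,"ax": 0,"ay": 0,"az": 0.1745},{"x": 0,"y": 0,"z": 0,"ax": 0,"ay": 0,"az": 0.1745},{"x": 0,"y": 0,"z": 0,"ax": 0,"ay": 0,"az": 0.1745}]'

```text
time: 54.12
tcp_pos: [537.9, 42.3, 342.0]
tcp_rot: [[-0.821, 0.572, 0.0], [0.572, 0.821, -0.0], [-0.0, 0.0, -1.0]]
wrist_force: [-0.1, 0.4, 0.1]
opening: 56.1
grasp_force: 0.0
```

move_arm --moves '[{"x": 0,"y": 0,"z": 0,"ax": 0,"ay": 0,"az": 0.1745},{"x": 0,"y": 0,"z": 0,"ax": 0,"ay": 0,"az": 0.1745},{"x": 0,"y": 0,"z": 0,"ax": 0,"ay": 0,"az": 0.1745},{"x": 0,"y": 0,"z": 0,"ax": 0,"ay": 0,"az": 0.1745},{"x": 0,"y": 0,"z": 0,"ax": 0,"ay": 0,"az": 0.1745}]' --grip 4.5

```text
time: 54.75
tcp_pos: [537.9, 42.3, 341.7]
tcp_rot: [[-0.09, 0.996, -0.0], [0.996, 0.09, 0.0], [0.0, -0.0, -1.0]]
wrist_force: [0.2, -0.5, -0.1]
opening: 45.0
grasp_force: 0.0
```

move_arm --moves '[{"x": 0,"y": 0,"z": 0,"ax": 0,"ay": 0,"az": 0.1745},{"x": 5,"y": 0,"z": 0,"ax": 0,"ay": 0,"az": 0},{"x": 5,"y": 0,"z": 0,"ax": 0,"ay": 0,"az": 0},{"x": 5,"y": 0,"z": 0,"ax": 0,"ay": 0,"az": 0},{"x": 0,"y": 0,"z": 0,"ax": 0,"ay": 0,"az": 0}]'

```text
time: 55.38
tcp_pos: [549.5, 194.9, 341.7]
tcp_rot: [[0.074, 0.997, 0.001], [0.997, -0.074, 0.001], [0.001, 0.001, -1.0]]
wrist_force: [0.4, -0.5, -0.8]
opening: 45.1
grasp_force: 0.0
```

```bash
python3 - <<'E'
from h import *
s=get_state(); print(s["joint_pos"].round(3),s["tcp_pos"].round(1))
t=eyes.capture("top"); d=eyes.capture("side"); cv2.imwrite("pics/top15.png",t); cv2.imwrite("pics/side15.png",d)
print(blobs(t,"green"),blobs(d,"green"))
ex=np.array([.9969,-.0788,0]);z=np.array([0,0,-1.]);R=np.c_[np.cross(ex,z),ex,z]
plan(np.array([711.5,29.2,244]),R,s)
cv2.imwrite("pics/k.png",np.hstack([cv2.resize(d[150:230,240:330],None,fx=4.4,fy=6,interpolation=2),cv2.resize(t[120:210,200:290],None,fx=4.4,fy=480/90,interpolation=2)]))
E
```

```text
[1.490e-01 5.500e-01 1.601e+00 1.000e-03 9.890e-01 2.230e-01] [549.5 194.9 341.7]
[([249.1, 160.8], [242, 160, 14, 4, 28]), ([247.3, 167.8], [242, 164, 13, 6, 37]), ([246.8, 178.9], [241, 178, 13, 4, 26]), ([246.6, 186.1], [241, 184, 12, 4, 21])] [([278.0, 199.6], [273, 193, 11, 12, 74]), ([261.7, 201.3], [257, 195, 10, 12, 81])]
turn(tool) [ 0.001 -0.001  0.005] shift cm now-axes [-15.34  17.37   9.77] then-axes [-15.24  17.45   9.77]
```

View pics/k.png

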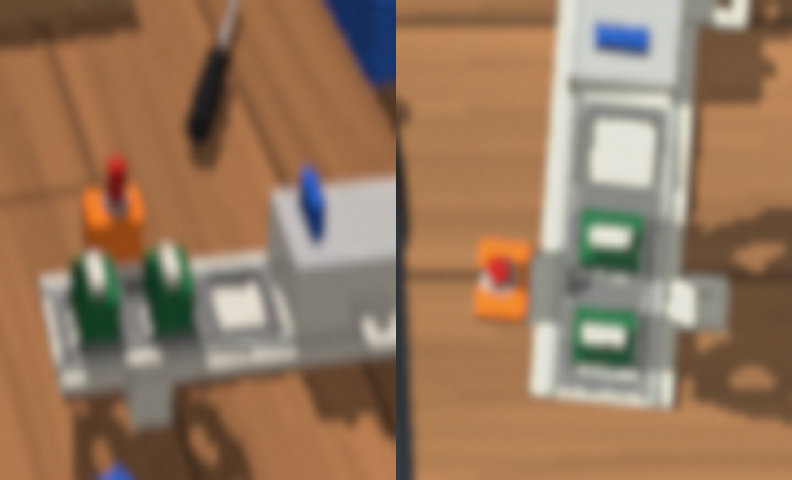

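move_arm --moves '[{"x": -3.1,"y": 3.5,"z": 0,"ax": 0,"ay": 0,"az": 0.005},{"x": -3.1,"y": 3.5,"z": 0,"ax": 0,"ay": 0,"az": 0},{"x": -3.1,"y": 3.5,"z": 0,"ax": 0,"ay": 0,"az": 0},{"x": -3,"y": 3.5,"z": 0,"ax": 0,"ay": 0,"az": 0},{"x": -3,"y": 3.4,"z": 0,"ax": 0,"ay": 0,"az": 0}]'

```text
time: 56.1
tcp_pos: [711.1, 21.5, 341.6]
tcp_rot: [[0.087, 0.996, -0.001], [0.996, -0.087, -0.0], [-0.0, -0.001, -1.0]]
wrist_force: [-0.3, -0.2, 0.5]
opening: 45.1
grasp_force: 0.0
```

move_arm --moves '[{"x": 0,"y": 0,"z": 0,"ax": 0,"ay": 0,"az": 0},{"x": 0,"y": 0,"z": 3,"ax": 0,"ay": 0,"az": 0},{"x": 0,"y": 0,"z": 3,"ax": 0,"ay": 0,"az": 0},{"x": 0,"y": 0,"z": 0,"ax": 0,"ay": 0,"az": 0},{"x": 0,"y": 0,"z": 0,"ax": 0,"ay": 0,"az": 0}]'

```text
time: 56.72
tcp_pos: [710.6, 24.7, 282.8]
tcp_rot: [[0.084, 0.996, 0.001], [0.996, -0.084, -0.0], [-0.0, 0.001, -1.0]]
wrist_force: [0.2, -0.1, 0.5]
opening: 45.2
grasp_force: 0.0
```

move_arm --moves '[{"x": 0.4,"y": 0.1,"z": 1.6,"ax": 0,"ay": 0,"az": -0.005},{"x": 0,"y": 0,"z": 2,"ax": 0,"ay": 0,"az": 0},{"x": 0,"y": 0,"z": 0,"ax": 0,"ay": 0,"az": 0},{"x": 0,"y": 0,"z": 0,"ax": 0,"ay": 0,"az": 0}]'

```text
time: 57.22
tcp_pos: [712.0, 28.9, 245.4]
tcp_rot: [[0.079, 0.997, -0.001], [0.997, -0.079, 0.0], [-0.0, -0.001, -1.0]]
wrist_force: [-0.6, 0.8, 1.2]
opening: 44.8
grasp_force: 0.0
```

move_arm --moves '[{"x": 0,"y": 0,"z": 0,"ax": 0,"ay": 0,"az": 0},{"x": 0,"y": 0,"z": 0,"ax": 0,"ay": 0,"az": 0},{"x": 0,"y": 0,"z": 0,"ax": 0,"ay": 0,"az": 0},{"x": 0,"y": 0,"z": 0,"ax": 0,"ay": 0,"az": 0}]' --grip 0.8

```text
time: 57.72
tcp_pos: [711.0, 28.9, 246.7]
tcp_rot: [[0.079, 0.997, -0.003], [0.997, -0.079, 0.0], [-0.0, -0.003, -1.0]]
wrist_force: [-5.5, 1.5, 5.3]
opening: 10.5
grasp_force: 60.5
```

move_arm --moves '[{"x": 0,"y": -1,"z": -0.1,"ax": 0,"ay": 0,"az": 0},{"x": 0,"y": -3,"z": 0,"ax": 0,"ay": 0,"az": 0},{"x": 0,"y": -3,"z": 0,"ax": 0,"ay": 0,"az": 0},{"x": 0,"y": -3,"z": 0,"ax": 0,"ay": 0,"az": 0},{"x": 0,"y": -3,"z": 0,"ax": 0,"ay": 0,"az": 0}]'

```text
time: 58.35
tcp_pos: [582.0, 39.2, 246.7]
tcp_rot: [[0.079, 0.997, 0.004], [0.997, -0.079, -0.0], [0.0, 0.004, -1.0]]
wrist_force: [3.0, 0.4, -5.6]
opening: 10.5
grasp_force: 59.8
```

move_arm --moves '[{"x": 0,"y": -2.5,"z": 0,"ax": 0,"ay": 0,"az": 0},{"x": 0,"y": -1.5,"z": 0,"ax": 0,"ay": 0,"az": 0},{"x": 0,"y": -0.8,"z": 0,"ax": 0,"ay": 0,"az": 0},{"x": 0,"y": 0,"z": 0,"ax": 0,"ay": 0,"az": 0},{"x": 0,"y": 0,"z": 0,"ax": 0,"ay": 0,"az": 0}]'

```text
time: 58.98
tcp_pos: [534.1, 43.0, 246.7]
tcp_rot: [[0.079, 0.997, -0.002], [0.997, -0.079, 0.0], [0.0, -0.002, -1.0]]
wrist_force: [-1.1, 0.4, -1.8]
opening: 10.1
grasp_force: 60.4
```

move_arm --moves '[{"x": 0,"y": -0.3,"z": 0,"ax": 0,"ay": 0,"az": 0},{"x": 0,"y": 0,"z": 0,"ax": 0,"ay": 0,"az": 0},{"x": 0,"y": 0,"z": 0,"ax": 0,"ay": 0,"az": 0}]'

```text
time: 59.35
tcp_pos: [532.0, 43.1, 246.7]
tcp_rot: [[0.079, 0.997, 0.001], [0.997, -0.079, 0.0], [0.0, 0.001, -1.0]]
wrist_force: [2.6, 0.8, -7.3]
opening: 10.2
grasp_force: 59.6
```

move_arm --moves '[{"x": 0,"y": -0.3,"z": 0.05,"ax": 0,"ay": 0,"az": 0},{"x": 0,"y": 0,"z": 0,"ax": 0,"ay": 0,"az": 0},{"x": 0,"y": 0,"z": 0,"ax": 0,"ay": 0,"az": 0}]'

```text
time: 59.72
tcp_pos: [528.6, 43.4, 246.7]
tcp_rot: [[0.079, 0.997, 0.001], [0.997, -0.079, 0.0], [0.0, 0.001, -1.0]]
wrist_force: [1.8, 2.1, -2.9]
opening: 10.3
grasp_force: 60.3
```

move_arm --moves '[{"x": 0,"y": -0.3,"z": 0,"ax": 0,"ay": 0,"az": 0},{"x": 0,"y": 0,"z": 0,"ax": 0,"ay": 0,"az": 0},{"x": 0,"y": 0,"z": 0,"ax": 0,"ay": 0,"az": 0}]'

```text
time: 60.1
tcp_pos: [525.8, 43.6, 246.7]
tcp_rot: [[0.079, 0.997, 0.001], [0.997, -0.079, 0.0], [0.0, 0.001, -1.0]]
wrist_force: [3.1, 3.9, -2.0]
opening: 10.0
grasp_force: 60.5
```

move_arm --moves '[{"x": 0,"y": -0.2,"z": 0,"ax": 0,"ay": 0,"az": 0},{"x": 0,"y": 0,"z": 0,"ax": 0,"ay": 0,"az": 0},{"x": 0,"y": 0,"z": 0,"ax": 0,"ay": 0,"az": 0}]'

```text
time: 60.48
tcp_pos: [525.1, 43.7, 246.7]
tcp_rot: [[0.079, 0.997, 0.005], [0.997, -0.079, -0.0], [0.0, 0.005, -1.0]]
wrist_force: [6.7, 4.0, -3.8]
opening: 10.4
grasp_force: 60.1
```

move_arm --moves '[{"x": 0,"y": -0.2,"z": 0,"ax": 0,"ay": 0,"az": 0},{"x": 0,"y": 0,"z": 0,"ax": 0,"ay": 0,"az": 0},{"x": 0,"y": 0,"z": 0,"ax": 0,"ay": 0,"az": 0}]'

```text
time: 60.85
tcp_pos: [524.4, 43.7, 246.7]
tcp_rot: [[0.08, 0.997, 0.009], [0.997, -0.08, -0.0], [0.0, 0.009, -1.0]]
wrist_force: [10.1, 4.8, -7.4]
opening: 10.7
grasp_force: 59.7
```

move_arm --moves '[{"x": 0,"y": 0.25,"z": 0,"ax": 0,"ay": 0,"az": 0},{"x": 0,"y": 0,"z": 0,"ax": 0,"ay": 0,"az": 0},{"x": 0,"y": 0,"z": 0,"ax": 0,"ay": 0,"az": 0}]'

```text
time: 61.22
tcp_pos: [525.3, 43.7, 246.6]
tcp_rot: [[0.079, 0.997, 0.004], [0.997, -0.079, -0.0], [0.0, 0.004, -1.0]]
wrist_force: [5.5, 4.0, -3.9]
opening: 10.1
grasp_force: 60.2
```

move_arm --moves '[{"x": 0,"y": 0,"z": 0,"ax": 0,"ay": 0,"az": 0},{"x": 0,"y": 0,"z": 0,"ax": 0,"ay": 0,"az": 0},{"x": 0,"y": 0,"z": 0,"ax": 0,"ay": 0,"az": 0},{"x": 0,"y": 0,"z": -3,"ax": 0,"ay": 0,"az": 0},{"x": 0,"y": 0,"z": -5,"ax": 0,"ay": 0,"az": 0}]' --grip 4.5

```text
time: 61.85
tcp_pos: [523.2, 43.6, 325.7]
tcp_rot: [[0.079, 0.997, -0.006], [0.997, -0.079, 0.0], [-0.0, -0.006, -1.0]]
wrist_force: [0.2, -0.5, -0.7]
opening: 45.2
grasp_force: 0.0
```

move_arm --moves '[{"x": 3.9,"y": 2.1,"z": 0,"ax": 0,"ay": 0,"az": 0},{"x": 3.8,"y": 2.1,"z": 0,"ax": 0,"ay": 0,"az": 0},{"x": 0,"y": 0,"z": 0,"ax": 0,"ay": 0,"az": 0},{"x": 0,"y": 0,"z": 3,"ax": 0,"ay": 0,"az": 0},{"x": 0,"y": 0,"z": 0,"ax": 0,"ay": 0,"az": 0}]'

```text
time: 62.48
tcp_pos: [570.3, 116.6, 294.3]
tcp_rot: [[0.079, 0.997, -0.007], [0.997, -0.079, -0.001], [-0.001, -0.007, -1.0]]
wrist_force: [-0.6, 0.4, 0.4]
opening: 45.0
grasp_force: 0.0
```

```bash
python3 - <<'E'
from h import *
s=get_state(); print(s["tcp_pos"].round(1),s["tcp_rot"].round(3).tolist())
d=eyes.capture("side"); cv2.imwrite("pics/side16.png",d)
print([b for b in blobs(d,"red") if 170<b[0][1] and 240<b[0][0]<290 ])
ex=np.array([.9969,-.0788,0]);z=np.array([0,0,-1.]);R=np.c_[np.cross(ex,z),ex,z]
plan(np.array([573.8,117.4,220]),R,s)
crop(d,240,150,90,80,7,"pics/l.png")
E
```

```text
[570.3 116.6 294.3] [[0.079, 0.997, -0.007], [0.997, -0.079, -0.001], [-0.001, -0.007, -1.0]]
[([265.9, 179.0], [264, 176, 5, 7, 27])]
turn(tool) [-0.007  0.001 -0.   ] shift cm now-axes [0.12 0.4  7.43] then-axes [0.11 0.35 7.43]
```

View pics/l.png

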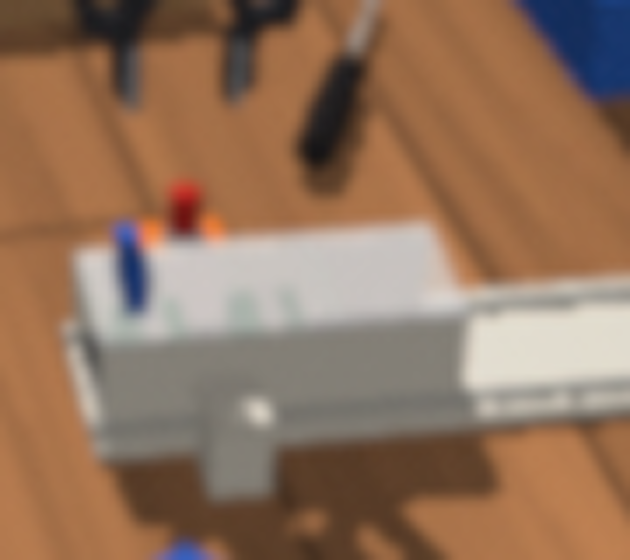

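move_arm --moves '[{"x": 0.05,"y": 0.15,"z": 3,"ax": 0,"ay": 0,"az": 0},{"x": 0,"y": 0,"z": 2.4,"ax": 0,"ay": 0,"az": 0},{"x": 0,"y": 0,"z": 2,"ax": 0,"ay": 0,"az": 0},{"x": 0,"y": 0,"z": 0,"ax": 0,"ay": 0,"az": 0},{"x": 0,"y": 0,"z": 0,"ax": 0,"ay": 0,"az": 0}]'

```text
time: 63.15
tcp_pos: [574.0, 117.3, 223.5]
tcp_rot: [[0.079, 0.997, 0.002], [0.997, -0.079, -0.0], [0.0, 0.002, -1.0]]
wrist_force: [-0.0, 0.2, 0.6]
opening: 45.0
grasp_force: 0.0
```

move_arm --moves '[{"x": 0,"y": 0,"z": 0,"ax": 0,"ay": 0,"az": 0}]'

```text
time: 63.28
tcp_pos: [574.0, 117.5, 223.7]
tcp_rot: [[0.079, 0.997, 0.002], [0.997, -0.079, -0.0], [0.0, 0.002, -1.0]]
wrist_force: [0.1, -1.0, -0.2]
opening: 45.0
grasp_force: 0.0
```

move_arm --moves '[{"x": 0,"y": 0,"z": 0.3,"ax": 0,"ay": 0,"az": 0},{"x": 0,"y": 0,"z": 0,"ax": 0,"ay": 0,"az": 0}]'

```text
time: 63.52
tcp_pos: [573.5, 117.6, 219.5]
tcp_rot: [[0.079, 0.997, 0.0], [0.997, -0.079, -0.0], [-0.0, 0.0, -1.0]]
wrist_force: [0.2, -0.1, -0.4]
opening: 45.0
grasp_force: 0.0
```

move_arm --moves '[{"x": 0,"y": 0,"z": 0,"ax": 0,"ay": 0,"az": 0},{"x": 0,"y": 0,"z": 0,"ax": 0,"ay": 0,"az": 0},{"x": 0,"y": 0,"z": 0,"ax": 0,"ay": 0,"az": 0},{"x": 0,"y": 0,"z": 0,"ax": 0,"ay": 0,"az": 0}]' --grip 0.5

```text
time: 64.03
tcp_pos: [573.5, 117.6, 219.6]
tcp_rot: [[0.079, 0.997, 0.0], [0.997, -0.079, 0.0], [0.0, 0.0, -1.0]]
wrist_force: [-1.0, 0.1, 3.2]
opening: 16.2
grasp_force: 58.5
```

move_arm --moves '[{"x": 0,"y": 0,"z": -1,"ax": 0,"ay": 0,"az": 0},{"x": 0,"y": 0,"z": -1.5,"ax": 0,"ay": 0,"az": 0},{"x": 0,"y": 0,"z": -2.5,"ax": 0,"ay": 0,"az": 0},{"x": 0,"y": 0,"z": -3,"ax": 0,"ay": 0,"az": 0},{"x": 0,"y": 0,"z": -2,"ax": 0,"ay": 0,"az": 0}]'

```text
time: 64.65
tcp_pos: [573.8, 117.6, 321.8]
tcp_rot: [[0.079, 0.997, 0.003], [0.997, -0.079, 0.0], [0.0, 0.003, -1.0]]
wrist_force: [0.4, 0.1, -0.7]
opening: 15.9
grasp_force: 58.5
```

move_arm --moves '[{"x": -3,"y": 0,"z": 0,"ax": 0,"ay": 0,"az": 0},{"x": -3,"y": 0,"z": 0,"ax": 0,"ay": 0,"az": 0},{"x": -4,"y": 0,"z": 0,"ax": 0,"ay": 0,"az": 0},{"x": -3,"y": 0,"z": 0,"ax": 0,"ay": 0,"az": 0},{"x": -2,"y": 0,"z": 0,"ax": 0,"ay": 0,"az": 0}]'

```text
time: 65.28
tcp_pos: [561.6, -33.3, 320.3]
tcp_rot: [[0.08, 0.997, 0.001], [0.997, -0.08, -0.0], [-0.0, 0.001, -1.0]]
wrist_force: [-0.8, 0.0, -0.2]
opening: 15.6
grasp_force: 58.5
```

move_arm --moves '[{"x": 0,"y": 0,"z": 0,"ax": 0,"ay": 0,"az": 0},{"x": 0,"y": 0,"z": 2,"ax": 0,"ay": 0,"az": 0},{"x": 0,"y": 0,"z": 2,"ax": 0,"ay": 0,"az": 0},{"x": 0,"y": 0,"z": 0,"ax": 0,"ay": 0,"az": 0},{"x": 0,"y": 0,"z": 0,"ax": 0,"ay": 0,"az": 0}]'

```text
time: 65.9
tcp_pos: [562.0, -31.2, 279.9]
tcp_rot: [[0.078, 0.997, 0.001], [0.997, -0.078, 0.0], [0.0, 0.001, -1.0]]
wrist_force: [-0.4, -0.5, 0.4]
opening: 15.7
grasp_force: 58.6
```

```bash
python3 - <<'E'
from h import *
s=get_state(); print(s["tcp_pos"].round(1),s["tcp_rot"].round(3).tolist(),s["opening"])
d=eyes.capture("side"); t=eyes.capture("top"); cv2.imwrite("pics/side17.png",d)
k=[b for b in blobs(d,"red") if 170<b[0][1] and 240<b[0][0]<290 ]; print(k)
p=s["tcp_pos"]; print(proj("side",p-[0,0,160]))
ex=np.array([.9969,-.0788,0]);z=np.array([0,0,-1.]);R=np.c_[np.cross(ex,z),ex,z]
plan(np.array([561.6,-32,220.4]),R,s)
crop(d,255,165,50,60,8,"pics/m.png")
E
```

```text
[562.  -31.2 279.9] [[0.078, 0.997, 0.001], [0.997, -0.078, 0.0], [0.0, 0.001, -1.0]] 15.74688855419821
[([275.7, 189.1], [274, 186, 5, 8, 33])]
[275.74916237 188.50292641]
turn(tool) [ 0.001 -0.     0.001] shift cm now-axes [-0.08 -0.04  5.95] then-axes [-0.08 -0.03  5.95]
```

View pics/m.png

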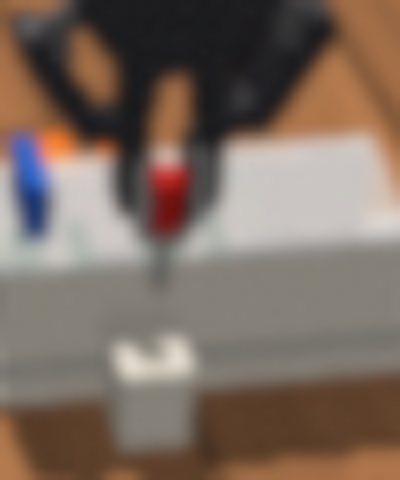

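move_arm --moves '[{"x": -0.05,"y": 0,"z": 1.5,"ax": 0,"ay": 0,"az": 0},{"x": 0,"y": 0,"z": 1.3,"ax": 0,"ay": 0,"az": 0},{"x": 0,"y": 0,"z": 0,"ax": 0,"ay": 0,"az": 0},{"x": 0,"y": 0,"z": 0,"ax": 0,"ay": 0,"az": 0}]'

```text
time: 66.5
tcp_pos: [561.7, -32.5, 251.0]
tcp_rot: [[0.079, 0.997, -0.001], [0.997, -0.079, 0.0], [0.0, -0.001, -1.0]]
wrist_force: [-0.6, 0.4, -1.0]
opening: 15.6
grasp_force: 58.6
```

move_arm --moves '[{"x": 0,"y": 0,"z": 0.4,"ax": 0,"ay": 0,"az": 0},{"x": 0,"y": 0,"z": 0.3,"ax": 0,"ay": 0,"az": 0},{"x": 0,"y": 0,"z": 0,"ax": 0,"ay": 0,"az": 0}]'

```text
time: 66.88
tcp_pos: [561.6, -32.5, 244.2]
tcp_rot: [[0.079, 0.997, -0.0], [0.997, -0.079, 0.0], [0.0, -0.0, -1.0]]
wrist_force: [-0.4, 0.5, 0.1]
opening: 16.0
grasp_force: 58.6
```

move_arm --moves '[{"x": 0,"y": 0,"z": 0.3,"ax": 0,"ay": 0,"az": 0},{"x": 0,"y": 0,"z": 0.3,"ax": 0,"ay": 0,"az": 0},{"x": 0,"y": 0,"z": 0,"ax": 0,"ay": 0,"az": 0}]'

```text
time: 67.25
tcp_pos: [561.5, -32.5, 238.1]
tcp_rot: [[0.079, 0.997, -0.001], [0.997, -0.079, 0.0], [0.0, -0.001, -1.0]]
wrist_force: [-0.9, -0.8, -0.2]
opening: 15.9
grasp_force: 58.6
```

move_arm --moves '[{"x": 0,"y": 0,"z": 0.3,"ax": 0,"ay": 0,"az": 0},{"x": 0,"y": 0,"z": 0.3,"ax": 0,"ay": 0,"az": 0},{"x": 0,"y": 0,"z": 0.3,"ax": 0,"ay": 0,"az": 0},{"x": 0,"y": 0,"z": 0,"ax": 0,"ay": 0,"az": 0}]'

```text
time: 67.75
tcp_pos: [561.6, -32.4, 229.0]
tcp_rot: [[0.079, 0.997, -0.001], [0.997, -0.079, 0.0], [0.0, -0.001, -1.0]]
wrist_force: [0.8, 0.1, -0.6]
opening: 15.8
grasp_force: 58.6
```

move_arm --moves '[{"x": 0,"y": 0,"z": 0.3,"ax": 0,"ay": 0,"az": 0},{"x": 0,"y": 0,"z": 0.3,"ax": 0,"ay": 0,"az": 0},{"x": 0,"y": 0,"z": 0,"ax": 0,"ay": 0,"az": 0}]'

```text
time: 68.12
tcp_pos: [561.5, -32.4, 223.1]
tcp_rot: [[0.079, 0.997, -0.001], [0.997, -0.079, 0.0], [0.0, -0.001, -1.0]]
wrist_force: [0.5, -0.3, -0.8]
opening: 16.1
grasp_force: 58.6
```

move_arm --moves '[{"x": 0,"y": 0,"z": 0.2,"ax": 0,"ay": 0,"az": 0},{"x": 0,"y": 0,"z": 0.1,"ax": 0,"ay": 0,"az": 0},{"x": 0,"y": 0,"z": 0,"ax": 0,"ay": 0,"az": 0}]'

```text
time: 68.5
tcp_pos: [561.7, -32.5, 220.3]
tcp_rot: [[0.079, 0.997, -0.0], [0.997, -0.079, 0.0], [0.0, -0.0, -1.0]]
wrist_force: [-0.3, 0.6, -0.6]
opening: 15.6
grasp_force: 58.6
```

move_arm --moves '[{"x": 0,"y": 0,"z": 0.1,"ax": 0,"ay": 0,"az": 0},{"x": 0,"y": 0,"z": 0,"ax": 0,"ay": 0,"az": 0}]'

```text
time: 68.75
tcp_pos: [561.7, -32.5, 219.6]
tcp_rot: [[0.079, 0.997, 0.0], [0.997, -0.079, -0.0], [-0.0, 0.0, -1.0]]
wrist_force: [-1.0, -1.1, 1.1]
opening: 15.7
grasp_force: 58.7
```

move_arm --moves '[{"x": 0,"y": 0,"z": 0,"ax": 0,"ay": 0,"az": 0},{"x": 0,"y": 0,"z": 0,"ax": 0,"ay": 0,"az": 0},{"x": 0,"y": 0,"z": 0,"ax": 0,"ay": 0,"az": 0},{"x": 0,"y": 0,"z": -2,"ax": 0,"ay": 0,"az": 0},{"x": 0,"y": 0,"z": -4,"ax": 0,"ay": 0,"az": 0}]' --grip 4.5

```text
time: 69.38
tcp_pos: [561.0, -32.4, 278.4]
tcp_rot: [[0.079, 0.997, -0.004], [0.997, -0.079, 0.001], [0.001, -0.004, -1.0]]
wrist_force: [1.2, -0.3, 0.3]
opening: 44.8
grasp_force: 0.0
```

move_arm --moves '[{"x": 0,"y": 0,"z": -5,"ax": 0,"ay": 0,"az": 0},{"x": 5,"y": -2,"z": -3,"ax": 0,"ay": 0,"az": 0},{"x": 6,"y": 0,"z": 0,"ax": 0,"ay": 0,"az": 0},{"x": 6,"y": 0,"z": 0,"ax": 0,"ay": 0,"az": 0},{"x": 6,"y": 0,"z": 0,"ax": 0,"ay": 0,"az": 0}]'

```text
time: 70.0
tcp_pos: [559.7, 200.1, 359.7]
tcp_rot: [[0.079, 0.997, 0.001], [0.997, -0.079, -0.0], [0.0, 0.001, -1.0]]
wrist_force: [0.6, -0.3, 0.2]
opening: 45.1
grasp_force: 0.0
```

```bash
python3 - <<'E'
from h import *
d=eyes.capture("side"); t=eyes.capture("top"); cv2.imwrite("pics/side18.png",d); cv2.imwrite("pics/top18.png",t)
print([b for b in blobs(d,"red") if 170<b[0][1] and 240<b[0][0]<290 ],blobs(t,"red")[:5],blobs(t,"blue"),blobs(t,"green"))
cv2.imwrite("pics/n.png",np.hstack([cv2.resize(d[130:290,230:350],None,fx=3,fy=3,interpolation=2),cv2.resize(t[70:230,210:360],None,fx=2.9,fy=3,interpolation=2)]))
E
```

```text
[([274.3, 204.6], [273, 201, 4, 8, 27])] [([270.0, 174.0], [269, 172, 3, 5, 13])] [([151.3, 67.0], [120, 47, 64, 41, 2544]), ([246.8, 184.8], [241, 184, 11, 3, 26]), ([303.5, 194.9], [298, 188, 13, 15, 115]), ([323.7, 214.8], [318, 208, 11, 14, 111]), ([359.2, 217.2], [352, 212, 15, 11, 104])] []
```

View pics/n.png

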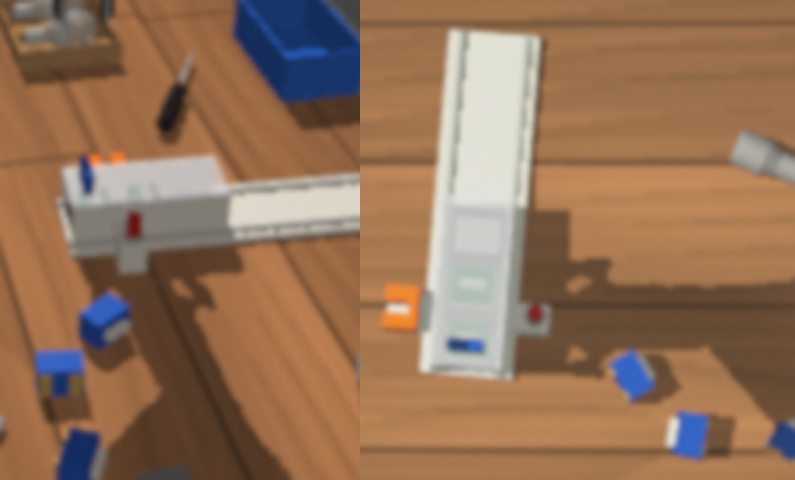

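```bash
python3 -c "
from plant import job
print(job.job_done())"
```

```text
the job is handed in; nothing more can be done
None
```

I handed the job in at about 70 s of the 210 s limit: the pin was parked in the notch before I opened the hood, the only two green carriers found are in the near and middle pockets with ribs up, the hood is shut, the pin is back in its bore, and I saw no sign that anything else was disturbed (no score was returned).

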